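# Seat the antenna module and hold the reflector flap at balance

### The arm

A 7-joint arm with a two-finger parallel gripper is mounted at the origin on the work surface. World frame = base frame: x ahead of the robot, y to its left, z up, the work surface at z = 0. Lengths are in m, angles in rad, forces in N, time in s.
With the tool pointing down it reaches from about 0.4 to 0.875 m from the base axis. Payload 19.3 kg.
Tool frame: the origin (TCP) lies at the very end of the fingers, on their centre line; the grasp point (between the pads) lies 19 mm behind it; z points along the fingers, y is the direction in which the jaws open and shut (so a half turn about z gives the same grasp; the last joint's range is limited). The gripper opens to 85 mm and grips with 20 to 120 N. Pads are 22 mm wide; open, the fingers measure 114 mm over their backs; the gripper's body (76 mm by 85 mm) begins 54 mm behind the grasp point. The pads swing forward as they close: fully open they stand 13 mm farther back than shut.
Start: joints at [-1.313, 0.521, -0.036, 1.599, 0.021, 1.021, -0.113], TCP at [0.201, 0.592, 0.231] pointing down, gripper open.
Joint ranges: [-2.91, 2.91], [-0.3, 2.13], [-1.5, 1.42], [0.17, 2.43], [-1.26, 4.41], [0.16, 1.93], [-2.52, 2.52]. Speed limits (rad/s): [1.89, 1.89, 2.39, 2.39, 3.01, 3.01, 3.01].

### API

Orientations are given as [roll, pitch, yaw] about the fixed x, y, z axes, in that order (R = Rz(yaw) Ry(pitch) Rx(roll)).
In Python, from workcell import bot gives the robot as it stands.
- The arm moves only by the tool apply_moves, never from a script. Its argument "commands" is a list of rows, each an object with "travel": the shift along the tool's x, y, z in m, a list of three; "twist": the turn, a rotation vector about the tool's x, y, z in degrees, a list of three; "claw": the finger opening in m, from 0 to 0.0854. A call has 1 to 10 rows; each row is the pose to reach, as a shift and turn from the pose commanded when the call began, along the tool's axes at that moment; what a row does not reach only later rows make up. A row lasts 1/10 s, in which the tool goes at most 50 mm and 8.59 degrees, less where a joint would pass 70% of its speed; a pose out of reach is approached as far as the arm can. A call with a gripper value outside its range is refused whole. The fingers move at their own pace and stop on an object; "force" is the grip in N (left out, the last holds). Time passes only in rows, so rows that repeat a pose let the fingers close. It gives the time, the measured TCP pose, the force and the opening at its end, in the units of the state.
- bot.observe(): the state, without advancing time (a new reading comes with each control period).
- bot.grab_frame(name): name is "scene" or "top" or "wrist"; returns a dict with "frame" (480x640x3 uint8, blue, green, red), "fx", "fy", "cx", "cy" (pixels), "pose" (4x4, takes a point from camera to world coordinates); the wrist camera has in their place "tool_from_camera" (4x4, takes a point from camera to tool coordinates, whose origin is the TCP and whose axes are the flange's). Camera axes: x right, y up, looking along -z (the intrinsics and any distortion apply to the point x, -y, -z); pixel columns grow to the right and rows downward; lengths in m; the calibration is good to about 2 mm. A picture is of the moment at which its call begins: read the wrist's pose just before it. There is no depth.
- bot.job_done(): hands the job in, once; it reports no verdict.
The state is a dict: "clock": time; "qpos": joint angles; "qd": joint speeds; "joint_efforts": joint torques, N m; "position": TCP position; "tool_rot": TCP orientation; "force": force on the tool from outside, world axes, zero at the start; "moment": the same for the moment, N m; "grip_width": finger opening in m.
Only numpy, scipy, OpenCV 4.12 (cv2) and the standard library are available. Lean on these libraries where they do the work, as an engineer would, in place of code of your own. Each camera call takes 0.05 s, during which the arm holds its last target.

### The job

Slide the green-topped antenna module along the jig's rail from its open end, white disc towards the copper flap, until it is fully home and the orange detent has sprung up behind it, and let go of it. Then take the copper flap by its black side handle, swing it slowly up to upright, where it balances over its hinge, and finish with the gripper still holding it there, steady: it must not be dropped or tip past upright onto the module. Leave the blue spare module and all other things on the bench where they lie.

Things in the scene. Friction and masses are not known exactly. Their poses are not given: they have to be found in the camera images.
- jig: Fixed test jig on a plywood base 120 (x) by 400 (y) by 12 mm. Origin on the table; the base spans y -190 to +210 mm; z up. A rail runs along jig +y on x = 0, its floor being the base's top (z = 12 mm), open landing at the -y end, end stop for the foot (12 mm high) at y = +11 mm. The copper flap's hinge stands beyond, at y = 100, with brackets at x = -52 and +52 mm, 57 mm high.
- rail_mouth (a point): Rail floor where the lips begin, jig (0, -85, 12) mm. From here to y = +17 mm walls 47 mm apart carry lips over the module's foot: lip underside 8 mm, top 12 mm above the rail floor, slot between the lips 34 mm wide. Before it, from y = -120 mm, two flared guides 8 mm high narrow from 61 to 51 mm apart; the landing from y = -190 to -120 mm is open.
- rail_start (a point): Point on the rail floor, jig (0, -145, 12) mm: the middle of the open landing, where the module's underside centre may be set down before sliding. Its axes are the jig's.
- nose_home (a point): Where the middle of the module's white disc's face is when the module is fully home: jig (0, 4, 42) mm (underside centre of the module then at jig (0, -20, 12) mm, within 1 to 2 mm along y). Its axes are the jig's.
- detent (a joint): Sprung orange ramp in the rail floor, between jig y = -67 and -52 mm: metres pressed down. 0 = up, standing 4 mm above the floor; about 0.004 while the foot of the module is over it. It springs up behind the foot when the module is home. Passing it takes roughly 5 to 10 N of push.
- module: Antenna module, 130 g, loose, standing upright. Black foot 44 (x) by 60 (y) by 6 mm; on its middle an aluminium block 30 mm wide (x: grip here) by 40 (y), green top 50 mm above the underside, white square on top near the disc. White disc on the +y face, brass connector on the -y face. Origin: centre of the underside, z up. On the rail its +y is jig +y; grip 15 mm or more up to clear the lips.
- module_nose (a point): Centre of the white disc's outer face: module (0, 24, 30) mm. Axes of the module.
- flap (a joint): Angle of the copper flap about its hinge, rad: 0 = upright, its balance point; about -1.0 = resting on a thin post, leaning away from the rail (towards jig +y), as at the start; positive = tipped past upright towards the rail and the module. No spring: it falls to whichever side it leans, weight about 0.2 kg.
- flap_hinge (a point): Middle of the flap's hinge line: jig (0, 100, 45) mm; the hinge runs along jig x. Its axes are the jig's.
- flap_grip (a point): Point to hold: middle of the black round side handle, 12 mm diameter, that sticks out of the flap's -x edge parallel to the hinge, jig x -40 to -95 mm, ending in a red 20 mm disc. It lies at jig x = -67 mm, 105 mm from the hinge line. Axes turn with the flap (x along the handle). Copper plate: x -40 to +40 mm, 4 mm thick, reaching 120 mm from the hinge.
- spare: Blue spare module on the same black foot, no white disc; a bystander. Origin at the centre of the underside.
- tape: Red tape roll, 60 mm diameter, 18 mm high; a bystander. Origin under its centre.
- driver: Screwdriver 160 mm long lying on the bench; a bystander.
- analyser: Black handheld analyser, 85 by 150 by 25 mm, lying screen up; a bystander. Origin under its centre.
- jar: Small clear jar with a grey cap, 48 mm diameter, 60 mm high; a bystander. Origin under its centre.
- board: Small green circuit board, 60 by 50 mm, up to 10 mm high, lying flat; a bystander. Origin under its centre.

How it is judged:
On the way, in this order (a step that is already met when the one before it is completed fails the run):
1. the antenna module is fully home on the rail, disc towards the flap, the detent up behind it, and let go, the flap still down (distance between module_nose and nose_home below 0.005 m and value of joint detent below 0.0015 m and angle between the z axis of module and the z axis of jig, either way round below 0.06 rad and contact force between each of the arm, the fingers and module below 0.1 N and value of joint flap below -0.5 rad), for 0.2 s.
2. the flap is held upright in the gripper (value of joint flap between -0.08 and 0.08 rad and contact force between the fingers and flap above 1 N), for 0.2 s.
At the end, for the whole second after the job is handed in: Module home on the rail (disc within 5 mm of its home point, upright, detent up within 1.5 mm), not touched; flap within 0.08 rad of upright, under 0.15 rad/s, gripped by the fingers (over 1 N), not propped by the module; bystanders within 20 mm of their starts (all of step 2 and distance between module_nose and nose_home below 0.005 m and value of joint detent below 0.0015 m and angle between the z axis of module and the z axis of jig, either way round below 0.06 rad and velocity of joint flap between -0.15 and 0.15 rad/s and contact force between each of flap, the fingers and module below 0.1 N and distance of each of spare, tape, driver, analyser, jar, board from where it was at the start of the episode below 0.02 m); the arm keeps its last pose, push and grip.
It fails at once if the flap tips more than 0.3 rad past upright towards the module (value of joint flap above 0.3 rad).
It fails at once if the flap is dropped or flung (faster than 3.5 rad/s) (velocity of joint flap above 3.5 rad/s or velocity of joint flap below -3.5 rad/s).
It fails at once if the spare module or another bystander is moved by more than 20 mm (distance of any of spare, tape, driver, analyser, jar, board from where it was at the start of the episode above 0.02 m).
It also fails if it takes over 54 s, if anything falls off the work surface, if the arm or the gripper's body presses on something with over 40 N, if the wrist force passes 120 N, or if a joint passes its speed limit or range.

## Working session

There is one attempt and no reset: what is moved stays moved. The work goes in short steps, Python scripts to look and compute and a tool call to move; the robot and the scene stay as the last step left them, time stands still between calls to the robot, and variables do not carry over. Pictures are saved under pics/ and viewed, and the job is handed in when it is done.

Besides the shell and the picture viewer there is one more tool, called after "Call:" as name(argument=value, ...), one argument or row to a line, values as JSON. apply_moves: Moves the arm, as the interface text tells. Its arguments: {"type":"object","properties":{"commands":{"type":"array"},"force":{"type":"number"}},"required":["commands"]}

```bash
mkdir -p pics; ls
python3 - <<'E'
from workcell import bot
import cv2,numpy as np
np.set_printoptions(precision=4,suppress=True)
print(bot.observe())
for n in ["scene","top"]:
    f=bot.grab_frame(n); cv2.imwrite(f"pics/{n}0.png",f["frame"])
    print(n,{k:v for k,v in f.items() if k!="frame"})
E
```

```text
pics
{'clock': 0.0, 'qpos': array([-1.3132,  0.522 , -0.0363,  1.6   ,  0.0212,  1.0211, -0.1128]), 'qd': array([ 0.001 , -0.0001, -0.0001, -0.0019,  0.0005, -0.0005, -0.0007]), 'joint_efforts': array([  0.0008, -92.7091,   1.9804, -36.9909,   0.0179,   0.0084,
        -0.0001]), 'position': array([0.2012, 0.5914, 0.2307]), 'tool_rot': array([-3.1404,  0.0001,  2.8137]), 'force': array([-0.0813,  0.3605, -0.149 ]), 'moment': array([-0.0076,  0.0216,  0.0146]), 'grip_width': 0.08533011326556825}
scene {'fx': 502.8070668648298, 'fy': 502.8070668648298, 'cx': 315.7832676165461, 'cy': 238.20463250164204, 'pose': array([[ 0.0303, -0.8654,  0.5001,  1.0474],
       [ 0.9995,  0.0307, -0.0074,  0.0319],
       [-0.009 ,  0.5001,  0.8659,  0.9769],
       [ 0.    ,  0.    ,  0.    ,  1.    ]])}
top {'fx': 616.555768670545, 'fy': 616.555768670545, 'cx': 326.2544081159925, 'cy': 246.6284907854426, 'pose': array([[-0.0165,  0.9815, -0.1907,  0.281 ],
       [-0.9998, -0.0176, -0.0043,  0.0136],
       [-0.0076,  0.1906,  0.9816,  1.3252],
       [ 0.    ,  0.    ,  0.    ,  1.    ]])}
```

View pics/scene0.png

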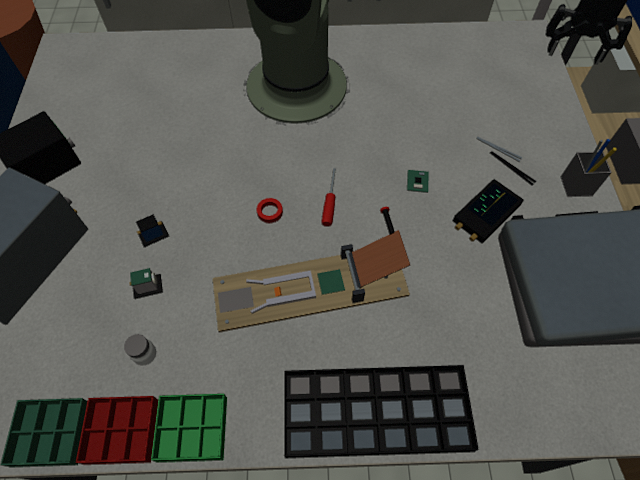

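View pics/top0.png

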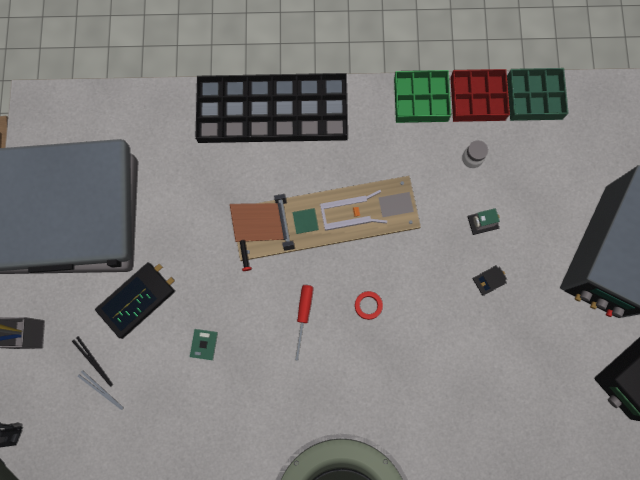

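```bash
cat > h.py <<'E'
import numpy as np,cv2
np.set_printoptions(precision=4,suppress=True)
def px2w(f,u,v,z,pose=None):
    P=f["pose"] if pose is None else pose
    d=P[:3,:3]@np.array([(u-f["cx"])/f["fx"],-(v-f["cy"])/f["fy"],-1.])
    o=P[:3,3]; return o+d*(z-o[2])/d[2]
def w2px(f,p,pose=None):
    P=f["pose"] if pose is None else pose
    c=P[:3,:3].T@(np.asarray(p)-P[:3,3]); return np.array([f["cx"]+f["fx"]*c[0]/-c[2],f["cy"]-f["fy"]*c[1]/-c[2]])
E
python3 - <<'E'
import cv2
t=cv2.imread('pics/top0.png'); s=cv2.imread('pics/scene0.png')
def crop(im,x0,y0,x1,y1,k,n): cv2.imwrite('pics/'+n,cv2.resize(im[y0:y1,x0:x1],None,fx=k,fy=k,interpolation=cv2.INTER_CUBIC))
crop(t,225,165,425,280,4,'c_jig.png')
crop(t,460,195,520,300,6,'c_mod.png')
crop(s,115,205,185,305,6,'c_mods.png')
crop(s,205,200,415,340,3.8,'c_jigs.png')
E
```

```text
(no output)
```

View pics/c_jig.png

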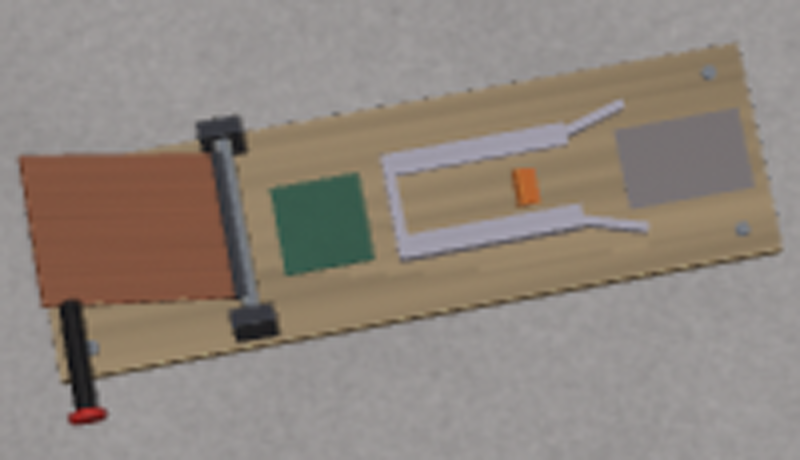

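View pics/c_mod.png

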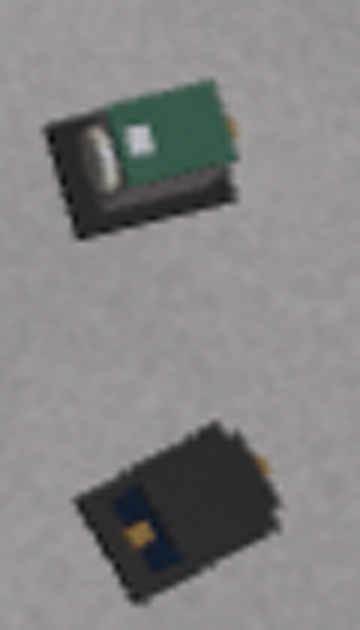

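View pics/c_mods.png

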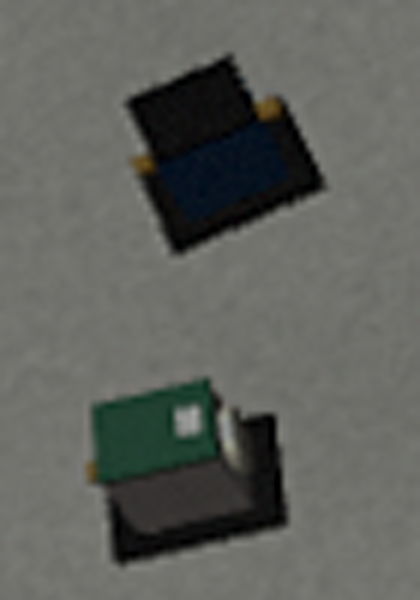

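View pics/c_jigs.png

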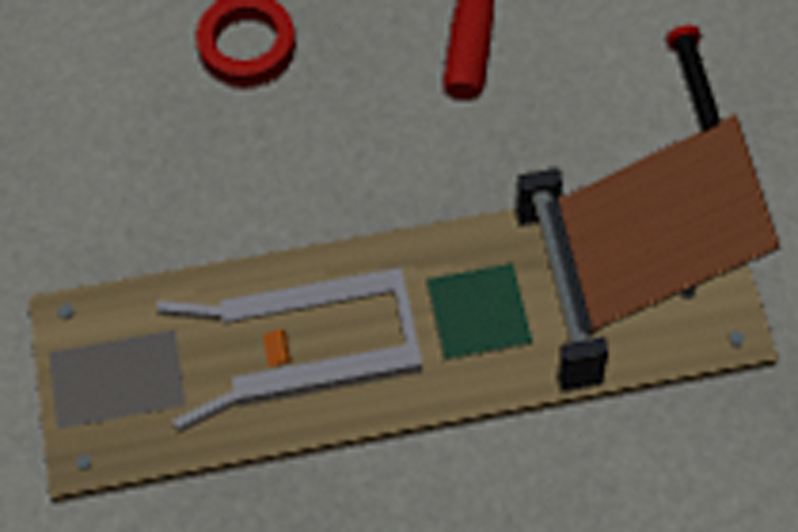

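```bash
cat > fit.py <<'E'
from h import *
from workcell import bot
from scipy.optimize import least_squares
T=bot.grab_frame("top");S=bot.grab_frame("scene")
def mp(k,ox,oy): return lambda x,y:((x+.5)/k-.5+ox,(y+.5)/k-.5+oy)
a=mp(4,225,165);b=mp(3.8,205,200);c=mp(6,460,195);d=mp(6,115,205)
J=[(T,(60,-190,12),a(740,43)),(T,(-60,-190,12),a(779,246)),(T,(-60,210,12),a(63,379)),(T,(52,100,57),a(219,125)),(T,(-52,100,57),a(252,312)),
(S,(-60,-190,12),b(31,298)),(S,(60,-190,12),b(52,497)),(S,(60,210,12),b(777,361))]
M=[(T,(15,20,50),c(105,103)),(T,(15,-20,50),c(213,80)),(T,(-15,-20,50),c(238,158)),(T,(-15,20,50),c(118,185)),(T,(22,30,6),c(47,127)),(T,(-22,30,6),c(82,240)),(T,(-22,-30,6),c(236,200)),
(S,(-15,-20,50),d(93,405)),(S,(-15,20,50),d(208,380)),(S,(15,20,50),d(218,455)),(S,(15,-20,50),d(98,483)),(S,(-22,30,6),d(273,415)),(S,(22,30,6),d(287,522)),(S,(22,-30,6),d(118,563))]
def w(q,p):
    p=np.array(p)/1000;cc,s=np.cos(q[2]),np.sin(q[2]);return np.array([q[0]+cc*p[0]-s*p[1],q[1]+s*p[0]+cc*p[1],p[2]])
def fit(L,g):
    r=least_squares(lambda q:np.concatenate([w2px(f,w(q,p))-np.array(o) for f,p,o in L]),g,loss='soft_l1')
    return r.x,r.fun.reshape(-1,2) if r.fun.size==2*len(L) else None
for nm,L,g in(("jig",J,(.6,.05,.1)),("mod",M,(.57,-.25,.1))):
    for cam,LL in(("both",L),("T",[l for l in L if l[0] is T]),("S",[l for l in L if l[0] is S])):
        x,r=fit(LL,g);print(nm,cam,x,np.degrees(x[2]));
        if cam=="both":print(r)
E
python3 fit.py
```

```text
jig both [0.6057 0.0118 0.1666] 9.544988783940106
[[-1.1254 -1.0974]
 [ 0.5264  0.0222]
 [-1.4969 -0.0872]
 [-0.8036 -0.4362]
 [-0.7572 -0.1543]
 [-1.8755 -0.7644]
 [-1.8447 -0.1475]
 [-0.5951 -0.9592]]
jig T [0.6049 0.0101 0.165 ] 9.45164111280798
jig S [0.6072 0.015  0.1643] 9.41390500441635
mod both [ 0.5884 -0.323   0.2263] 12.966631942233839
[[-1.1428  0.0771]
 [-1.08   -0.5101]
 [-1.1244 -0.1971]
 [ 0.7401 -0.2419]
 [-1.3785 -0.9266]
 [-1.5159 -0.7683]
 [-0.8174 -0.5899]
 [-0.7022 -0.2757]
 [-0.2936 -0.6005]
 [-0.5968 -0.3728]
 [-0.4453 -0.4242]
 [-0.6911 -1.119 ]
 [-0.8821 -0.8099]
 [-1.4649 -0.8675]]
mod T [ 0.5873 -0.3252  0.2242] 12.847909864488118
mod S [ 0.5899 -0.3214  0.2281] 13.071943791178215
```

```bash
cat >> h.py <<'E'
from scipy.spatial.transform import Rotation as Ro
def eul(e): return Ro.from_euler('xyz',e)
def down(yaw): return Ro.from_euler('xyz',[np.pi,0,yaw])
def move(p0,e0,p1,R1):
    R0=eul(e0); t=R0.inv().apply(np.array(p1)-np.array(p0)); v=(R0.inv()*R1).as_rotvec(degrees=True)
    return t,v
E
python3 - <<'E'
from h import *
p=[.2012,.5914,.2307];e=[-3.1404,.0001,2.8137]
for q,y in(((.53,.25,.25),130),((.588,-.323,.22),102.9)):
    print(move(p,e,q,down(np.radians(y))))
E
```

```text
(array([-0.4212, -0.2173, -0.019 ]), array([-0.0651,  0.0242, 31.2131]))
(array([-0.6607, -0.7411,  0.0116]), array([-0.0594,  0.04  , 58.3131]))
```

Call:
apply_moves(
  commands=[
    {"travel": [-0.421, -0.217, -0.019], "twist": [0, 0, 58.3], "claw": 0.0854},
    {"travel": [-0.421, -0.217, -0.019], "twist": [0, 0, 58.3], "claw": 0.0854},
    {"travel": [-0.421, -0.217, -0.019], "twist": [0, 0, 58.3], "claw": 0.0854},
    {"travel": [-0.421, -0.217, -0.019], "twist": [0, 0, 58.3], "claw": 0.0854},
    {"travel": [-0.421, -0.217, -0.019], "twist": [0, 0, 58.3], "claw": 0.0854},
    {"travel": [-0.421, -0.217, -0.019], "twist": [0, 0, 58.3], "claw": 0.0854},
    {"travel": [-0.421, -0.217, -0.019], "twist": [0, 0, 58.3], "claw": 0.0854},
    {"travel": [-0.421, -0.217, -0.019], "twist": [0, 0, 58.3], "claw": 0.0854},
    {"travel": [-0.66, -0.741, 0.0], "twist": [0, 0, 58.3], "claw": 0.0854},
    {"travel": [-0.66, -0.741, 0.0], "twist": [0, 0, 58.3], "claw": 0.0854},
  ],
)

```text
clock: 1.2
position: [0.4962, 0.2035, 0.2445]
tool_rot: [-3.142, 0.0, 1.796]
force: [1.0, -0.4, 0.2]
grip_width: 0.0855
```

Run:
```python
from h import *
from workcell import bot
s=bot.observe();p,e=s['position'],s['tool_rot'];print(p,e)
for q,y in(((.60,.0,.36),99.5),((.588,-.323,.22),102.9)):
    print(move(p,e,q,down(np.radians(y))))
```

```text
[0.4962 0.2035 0.2445] [-3.1415  0.0003  1.7961]
(array([-0.2216,  0.0557, -0.1154]), array([-0.0038,  0.0185,  3.4073]))
(array([-0.5337, -0.0281,  0.0247]), array([-0.0043,  0.0184,  0.0073]))
```

Call:
apply_moves(
  commands=[
    {"travel": [-0.222, 0.056, -0.115], "twist": [0, 0, 3.4], "claw": 0.0854},
    {"travel": [-0.222, 0.056, -0.115], "twist": [0, 0, 3.4], "claw": 0.0854},
    {"travel": [-0.222, 0.056, -0.115], "twist": [0, 0, 3.4], "claw": 0.0854},
    {"travel": [-0.222, 0.056, -0.115], "twist": [0, 0, 3.4], "claw": 0.0854},
    {"travel": [-0.222, 0.056, -0.115], "twist": [0, 0, 3.4], "claw": 0.0854},
    {"travel": [-0.222, 0.056, -0.115], "twist": [0, 0, 3.4], "claw": 0.0854},
    {"travel": [-0.222, 0.056, -0.115], "twist": [0, 0, 3.4], "claw": 0.0854},
  ],
)

```text
clock: 1.9
position: [0.6003, 0.0001, 0.36]
tool_rot: [3.141, 0.0, 1.734]
force: [0.4, 0.3, -0.9]
grip_width: 0.0853
```

```bash
cat >> h.py <<'E'
def tcp(s):
    P=np.eye(4);P[:3,:3]=eul(s['tool_rot']).as_matrix();P[:3,3]=s['position'];return P
def wrist(bot,name):
    import json
    s=bot.observe();f=bot.grab_frame("wrist");cv2.imwrite(f"pics/{name}.png",f["frame"])
    f["pose"]=tcp(s)@f["tool_from_camera"]
    json.dump({k:(v.tolist() if hasattr(v,'tolist') else v) for k,v in f.items() if k!="frame"},open(f"pics/{name}.json","w"))
    print(s['clock'],s['position'],s['tool_rot'],s['grip_width'],s['force']);return f,s
def load(name):
    import json
    f=json.load(open(f"pics/{name}.json"));f["pose"]=np.array(f["pose"]);f["tool_from_camera"]=np.array(f["tool_from_camera"]);return f
E
python3 - <<'E'
from h import *
from workcell import bot
f,s=wrist(bot,"w1");print({k:v for k,v in f.items() if k!="frame"})
E
```

```text
1.9 [0.6003 0.0001 0.36  ] [3.1411 0.0004 1.7344] 0.08529853273051609 [ 0.4494  0.2589 -0.908 ]
{'fx': 358.560845342959, 'fy': 358.560845342959, 'cx': 317.4323797946803, 'cy': 245.41228353004595, 'tool_from_camera': array([[-0.0005,  0.9544,  0.2984,  0.0754],
       [ 1.    ,  0.0004,  0.0002,  0.0007],
       [ 0.0001,  0.2984, -0.9544, -0.1431],
       [ 0.    ,  0.    ,  0.    ,  1.    ]]), 'pose': array([[ 0.9867, -0.1549, -0.0489,  0.5886],
       [ 0.1624,  0.9417,  0.2947,  0.0747],
       [ 0.0004, -0.2987,  0.9543,  0.503 ],
       [ 0.    ,  0.    ,  0.    ,  1.    ]])}
```

View pics/w1.png

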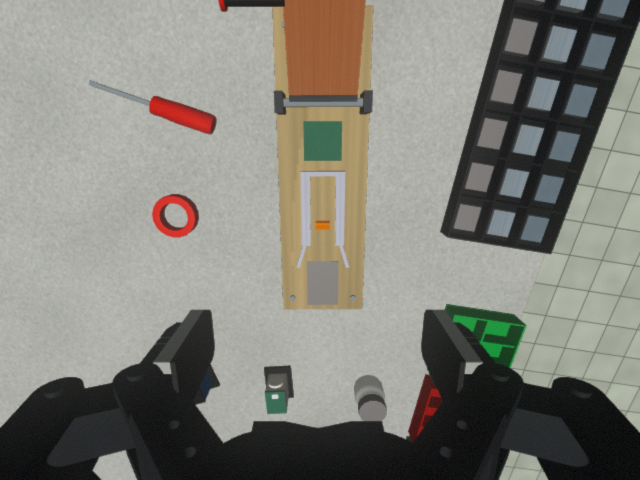

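Run:
```python
import cv2
s=cv2.imread('pics/w1.png')
def crop(im,x0,y0,x1,y1,k,n): cv2.imwrite('pics/'+n,cv2.resize(im[y0:y1,x0:x1],None,fx=k,fy=k,interpolation=cv2.INTER_CUBIC))
crop(s,265,80,385,230,4,'w1a.png')
crop(s,265,190,385,320,4,'w1b.png')
crop(s,250,355,310,425,8,'w1c.png')
```

```text
(no output)
```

View pics/w1a.png

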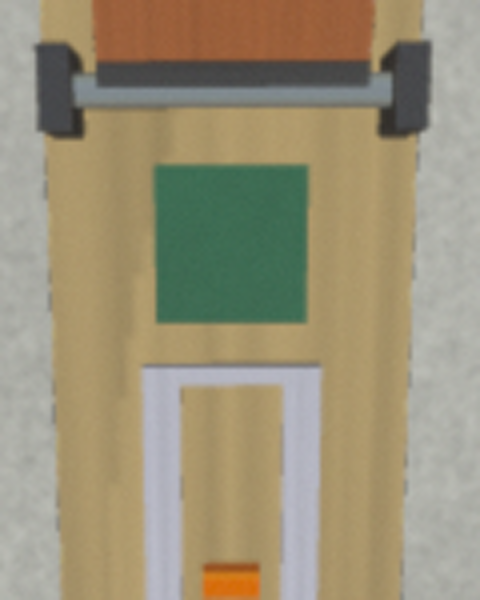

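View pics/w1b.png

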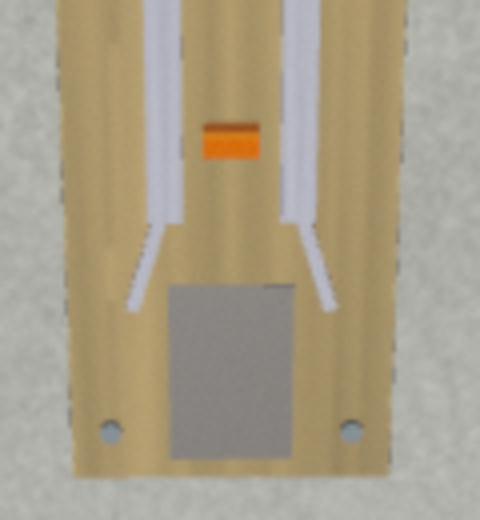

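View pics/w1c.png

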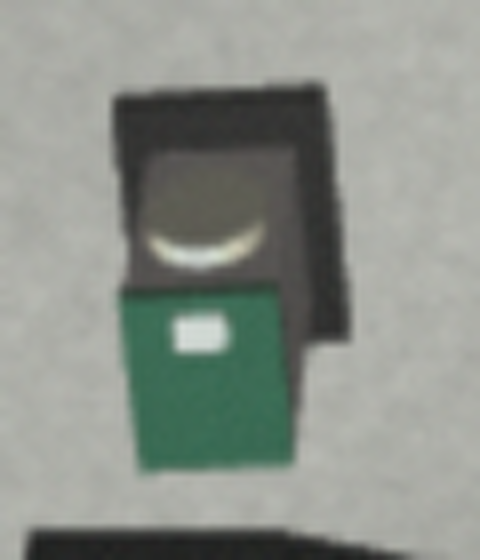

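```bash
cat > fit2.py <<'E'
from h import *
from scipy.optimize import least_squares
def mp(k,ox,oy): return lambda x,y:((x+.5)/k-.5+ox,(y+.5)/k-.5+oy)
def w(q,p):
    p=np.array(p)/1000;cc,s=np.cos(q[2]),np.sin(q[2]);return np.array([q[0]+cc*p[0]-s*p[1],q[1]+s*p[0]+cc*p[1],p[2]+(q[3] if len(q)>3 else 0)])
def fit(L,g):
    r=least_squares(lambda q:np.concatenate([w2px(f,w(q,p))-np.array(o) for f,p,o in L]),g)
    print(r.x,np.degrees(r.x[2]));print(r.fun.reshape(-1,2));return r.x
E
python3 - <<'E'
from fit2 import *
W=load("w1");a=mp(4,265,80);b=mp(4,265,190);c=mp(8,250,355)
fit([(W,(-17,11,24),a(182,386)),(W,(17,11,24),a(283,386)),(W,(-17,-85,24),b(182,223)),(W,(17,-85,24),b(282,223)),(W,(-60,-190,12),b(73,477)),(W,(60,-190,12),b(389,475))],(.6,0,.17))
fit([(W,(-15,20,50),c(121,292)),(W,(15,20,50),c(278,290)),(W,(15,-20,50),c(295,465)),(W,(-15,-20,50),c(140,470)),(W,(-22,30,6),c(115,98)),(W,(22,30,6),c(325,88)),(W,(22,-30,6),c(348,340))],(.58,-.32,.2))
E
```

```text
[0.6062 0.0119 0.166 ] 9.512642752862941
[[-0.2799 -0.1697]
 [ 0.2304 -0.2457]
 [ 0.3505 -0.005 ]
 [-0.361  -0.0745]
 [ 0.0412  0.1728]
 [ 0.0271  0.4533]]
[ 0.5893 -0.3232  0.2101] 12.038951058974394
[[-0.0225  0.1024]
 [ 0.0835 -0.427 ]
 [-0.1192 -0.8013]
 [-0.0529 -0.6794]
 [-0.3336  0.8227]
 [ 0.4207  0.9817]
 [ 0.0283  0.0327]]
```

Run:
```python
from h import *
from workcell import bot
s=bot.observe();p,e=s['position'],s['tool_rot'];print(p,e)
for q,y in(((.589,-.323,.16),102.5),):
    print(move(p,e,q,down(np.radians(y))))
```

```text
[0.5997 0.0018 0.3593] [-3.141  -0.0004  1.7364]
(array([-0.3186, -0.064 ,  0.1993]), array([-0.0342, -0.0218, -3.0092]))
```

Call:
apply_moves(
  commands=[
    {"travel": [-0.319, -0.064, 0.199], "twist": [0, 0, -3.0], "claw": 0.065},
    {"travel": [-0.319, -0.064, 0.199], "twist": [0, 0, -3.0], "claw": 0.065},
    {"travel": [-0.319, -0.064, 0.199], "twist": [0, 0, -3.0], "claw": 0.065},
    {"travel": [-0.319, -0.064, 0.199], "twist": [0, 0, -3.0], "claw": 0.065},
    {"travel": [-0.319, -0.064, 0.199], "twist": [0, 0, -3.0], "claw": 0.065},
    {"travel": [-0.319, -0.064, 0.199], "twist": [0, 0, -3.0], "claw": 0.065},
    {"travel": [-0.319, -0.064, 0.199], "twist": [0, 0, -3.0], "claw": 0.065},
    {"travel": [-0.319, -0.064, 0.199], "twist": [0, 0, -3.0], "claw": 0.065},
    {"travel": [-0.319, -0.064, 0.199], "twist": [0, 0, -3.0], "claw": 0.065},
    {"travel": [-0.319, -0.064, 0.199], "twist": [0, 0, -3.0], "claw": 0.065},
  ],
)

```text
clock: 2.95
position: [0.5895, -0.3221, 0.1597]
tool_rot: [-3.14, -0.002, 1.79]
force: [0.3, 0.6, 0.4]
grip_width: 0.065
```

Run:
```python
from h import *
from workcell import bot
f,s=wrist(bot,"w2")
```

```text
2.95 [ 0.5895 -0.3221  0.1597] [-3.1404 -0.0017  1.7899] 0.06499993324686042 [0.253  0.5509 0.4157]
```

View pics/w2.png

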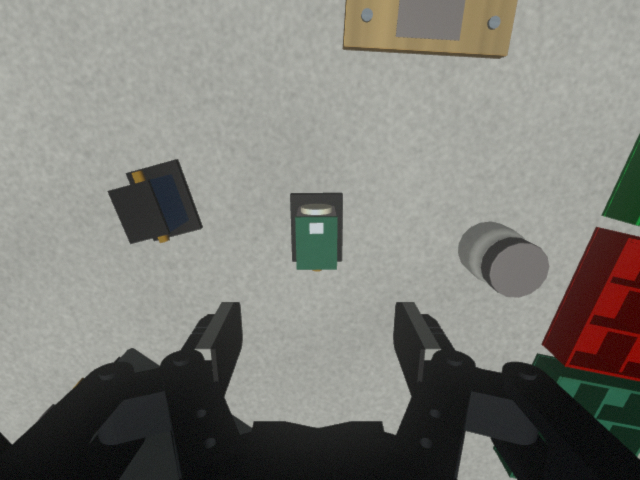

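Run:
```python
from fit2 import *
im=cv2.imread('pics/w2.png');cv2.imwrite('pics/w2a.png',cv2.resize(im[180:280,275:360],None,fx=6,fy=6,interpolation=cv2.INTER_CUBIC))
```

```text
(no output)
```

View pics/w2a.png

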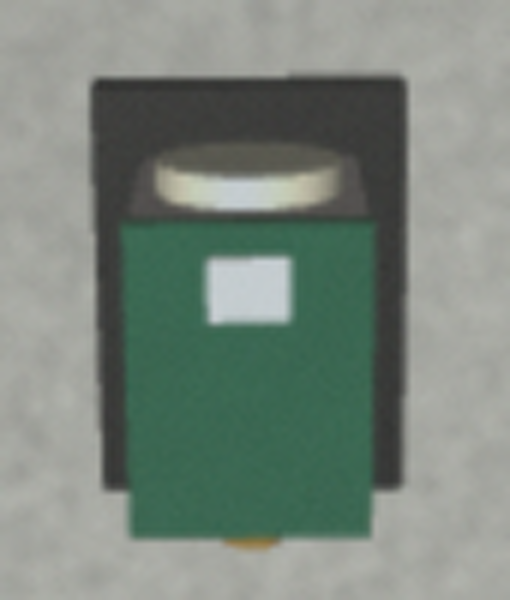

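Run:
```python
from fit2 import *
from workcell import bot
W=load("w2");c=mp(6,275,180)
x=fit([(W,(-15,20,50),c(122,220)),(W,(15,20,50),c(376,222)),(W,(15,-20,50),c(371,538)),(W,(-15,-20,50),c(130,538)),(W,(-22,30,6),c(93,79)),(W,(22,30,6),c(406,77)),(W,(22,-30,6),c(402,489)),(W,(-22,-30,6),c(105,489))],(.58,-.32,.2))
s=bot.observe();p,e=s['position'],s['tool_rot'];print(p,e)
print(move(p,e,(x[0],x[1],.018),down(x[2]+np.pi/2)))
print(move(W["pose"][:3,3],e,(x[0],x[1],.018),down(x[2]+np.pi/2)))
```

```text
[ 0.5894 -0.3239  0.2234] 12.801705672329218
[[ 0.3521  0.398 ]
 [-0.3564 -0.1177]
 [-0.1257 -0.8336]
 [ 0.2443 -0.6742]
 [-0.3322  0.4643]
 [ 0.5366  0.5563]
 [ 0.0954  0.0263]
 [-0.4448  0.2295]]
[ 0.5901 -0.3216  0.1605] [-3.1415 -0.0012  1.791 ]
(array([-0.0023, -0.0011,  0.1425]), array([-0.0041, -0.0704, -0.1848]))
(array([-0.0772, -0.0013,  0.2849]), array([-0.0041, -0.0704, -0.1848]))
```

Call:
apply_moves(
  commands=[
    {"travel": [-0.002, -0.001, 0.05], "twist": [0, 0, 0], "claw": 0.065},
    {"travel": [-0.002, -0.001, 0.1], "twist": [0, 0, 0], "claw": 0.065},
    {"travel": [-0.002, -0.001, 0.142], "twist": [0, 0, 0], "claw": 0.065},
    {"travel": [-0.002, -0.001, 0.142], "twist": [0, 0, 0], "claw": 0.065},
    {"travel": [-0.002, -0.001, 0.142], "twist": [0, 0, 0], "claw": 0.02},
    {"travel": [-0.002, -0.001, 0.142], "twist": [0, 0, 0], "claw": 0.02},
    {"travel": [-0.002, -0.001, 0.142], "twist": [0, 0, 0], "claw": 0.02},
    {"travel": [-0.002, -0.001, 0.142], "twist": [0, 0, 0], "claw": 0.02},
    {"travel": [-0.002, -0.001, 0.142], "twist": [0, 0, 0], "claw": 0.02},
  ],
  force=40,
)

```text
clock: 3.9
position: [0.5906, -0.3261, 0.0219]
tool_rot: [3.138, 0.002, 1.79]
force: [-1.1, 2.1, 10.0]
grip_width: 0.0291
```

Run:
```python
from h import *
from workcell import bot
f,s=wrist(bot,"w3")
```

```text
3.9 [ 0.5906 -0.3261  0.0219] [3.1382 0.002  1.7895] 0.029136137281491704 [-1.0773  2.0799 10.0363]
```

View pics/w3.png

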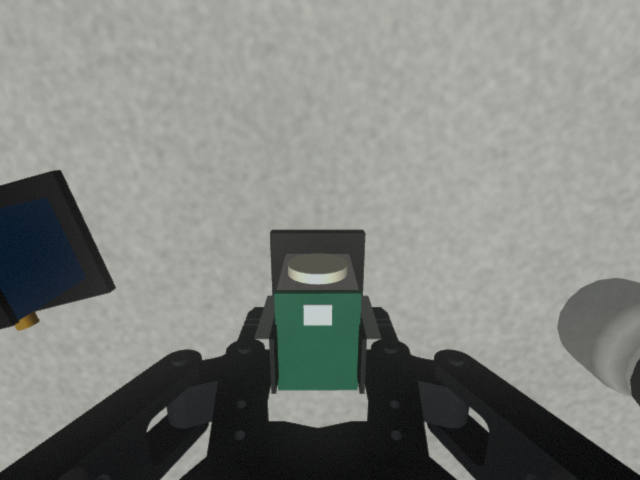

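Run:
```python
from h import *
from workcell import bot
s=bot.observe();p,e=s['position'],s['tool_rot'];print(p,e)
pc=[.5896,-.324,.0185];ec=[np.pi,0,1.790]
print(move(pc,ec,(.6299,-.1312,.09),down(np.radians(99.5))))
```

```text
[ 0.5907 -0.3261  0.0219] [3.1381 0.0021 1.7896]
(array([ 0.1794,  0.0813, -0.0715]), array([ 0.    , -0.    ,  3.0594]))
```

Call:
apply_moves(
  commands=[
    {"travel": [0, 0, -0.02], "twist": [0, 0, 0], "claw": 0.02},
    {"travel": [0, 0, -0.06], "twist": [0, 0, 0], "claw": 0.02},
    {"travel": [0.04, 0.018, -0.0715], "twist": [0, 0, 1], "claw": 0.02},
    {"travel": [0.085, 0.038, -0.0715], "twist": [0, 0, 2], "claw": 0.02},
    {"travel": [0.13, 0.06, -0.0715], "twist": [0, 0, 3.0], "claw": 0.02},
    {"travel": [0.165, 0.075, -0.0715], "twist": [0, 0, 3.0], "claw": 0.02},
    {"travel": [0.179, 0.081, -0.0715], "twist": [0, 0, 3.0], "claw": 0.02},
    {"travel": [0.179, 0.081, -0.0715], "twist": [0, 0, 3.0], "claw": 0.02},
    {"travel": [0.179, 0.081, -0.0715], "twist": [0, 0, 3.0], "claw": 0.02},
  ],
)

```text
clock: 4.85
position: [0.6296, -0.1345, 0.0916]
tool_rot: [3.14, 0.001, 1.737]
force: [0.3, -0.6, -0.9]
grip_width: 0.0296
```

Run:
```python
from h import *
from workcell import bot
f,s=wrist(bot,"w4")
im=f["frame"];cv2.imwrite('pics/w4a.png',cv2.resize(im[190:410,240:400],None,fx=2.7,fy=2.7,interpolation=cv2.INTER_CUBIC))
```

```text
4.85 [ 0.6296 -0.1345  0.0916] [3.1402 0.0011 1.7366] 0.029568176964828753 [ 0.2885 -0.5863 -0.9308]
```

View pics/w4.png

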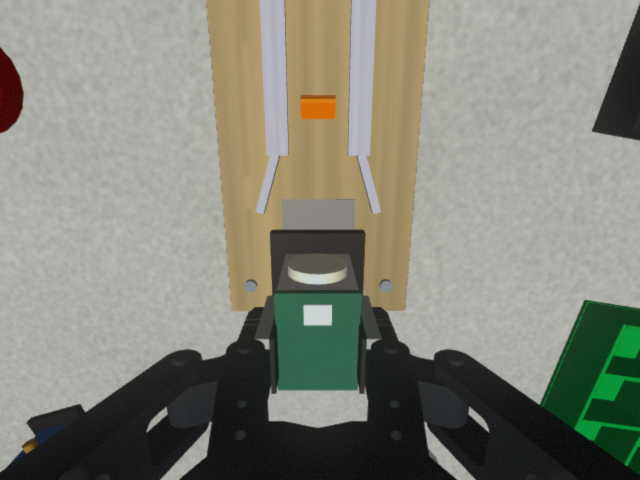

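View pics/w4a.png

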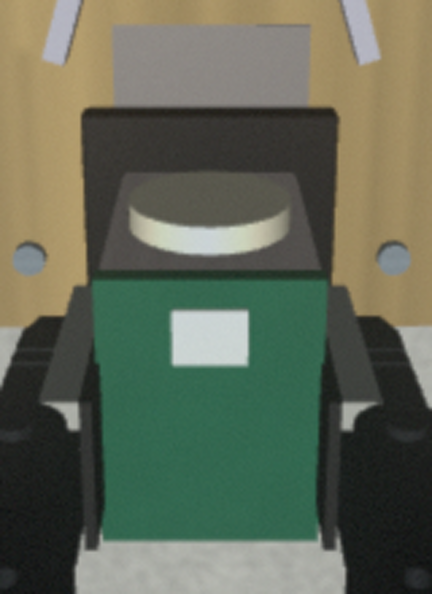

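Run:
```python
from fit2 import *
W=load("w4");c=mp(2.7,240,190)
im=cv2.imread('pics/w4.png');cv2.imwrite('pics/w4b.png',cv2.resize(im[60:325,220:420],None,fx=3,fy=3,interpolation=cv2.INTER_CUBIC)[:600])
M=[(W,(-15,20,50),c(92,275)),(W,(15,20,50),c(328,277)),(W,(15,-20,50),c(317,541)),(W,(-15,-20,50),c(103,541)),(W,(-22,30,6),c(83,110)),(W,(22,30,6),c(338,112))]
x=fit(M,(.63,-.13,.2,.07))
```

```text
[ 0.6296 -0.1312  0.1617  0.0719] 9.265154975782114
[[ 0.2715  0.7305]
 [ 0.1787  0.2298]
 [-0.0217 -0.5087]
 [-0.3412 -0.6764]
 [-1.4941  0.2956]
 [ 1.3379 -0.1382]]
```

View pics/w4b.png

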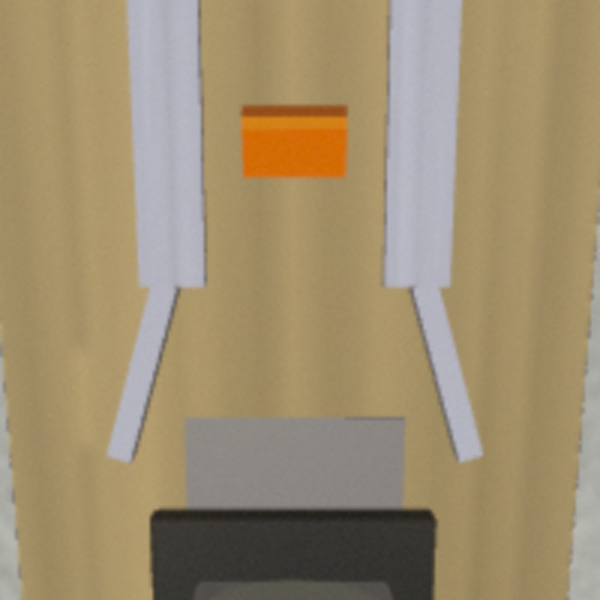

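Run:
```python
from fit2 import *
W=load("w4");b=mp(3,220,60)
x=fit([(W,(-17,-85,24),b(205,287)),(W,(17,-85,24),b(386,287)),(W,(-60,-190,12),(230.5,310)),(W,(60,-190,12),(406,310)),(W,(-60,-20,12),w2px(W,(0,0,0)))][:4],(.606,0.012,.166))
# jig x lateral coords of module fit
m=np.array([.6296,-.1312])-x[:2];c,s=np.cos(x[2]),np.sin(x[2]);print("module in jig",c*m[0]+s*m[1],-s*m[0]+c*m[1])
d=load("w4");t=np.array([.6296,-.1345])-x[:2];print("tcp in jig",c*t[0]+s*t[1],-s*t[0]+c*t[1])
```

```text
[0.6062 0.0122 0.1662] 9.52508503242101
[[ 0.4219 -0.4209]
 [-0.3094 -0.4814]
 [ 0.733   0.674 ]
 [-0.8696  0.4213]]
module in jig -0.0006683796377311667 -0.14533932414773734
tcp in jig -0.0012144616644911808 -0.14859382786106287
```

Call:
apply_moves(
  commands=[
    {"travel": [0, 0.0007, 0.03], "twist": [0, 0, 0], "claw": 0.02},
    {"travel": [0, 0.0007, 0.05], "twist": [0, 0, 0], "claw": 0.02},
    {"travel": [0, 0.0007, 0.058], "twist": [0, 0, 0], "claw": 0.02},
    {"travel": [0, 0.0007, 0.06], "twist": [0, 0, 0], "claw": 0.02},
    {"travel": [0, 0.0007, 0.06], "twist": [0, 0, 0], "claw": 0.02},
  ],
)

```text
clock: 5.4
position: [0.6291, -0.1355, 0.0319]
tool_rot: [-3.141, 0.0, 1.734]
force: [-11.2, 1.4, 19.4]
grip_width: 0.0295
```

Run:
```python
from h import *
from workcell import bot
f,s=wrist(bot,"w5");print(s['moment'])
S=bot.grab_frame("scene")["frame"];cv2.imwrite('pics/s5.png',cv2.resize(S[180:360,140:440],None,fx=2.6,fy=2.6,interpolation=cv2.INTER_CUBIC))
print(bot.observe()['force'],bot.observe()['position'])
```

```text
5.4 [ 0.6291 -0.1355  0.0319] [-3.1407  0.0001  1.7344] 0.029536161962886963 [-11.2109   1.3761  19.4462]
[ 0.2366  2.603  -0.011 ]
[-10.8308   1.733   18.3465] [ 0.6291 -0.1355  0.0319]
```

View pics/w5.png

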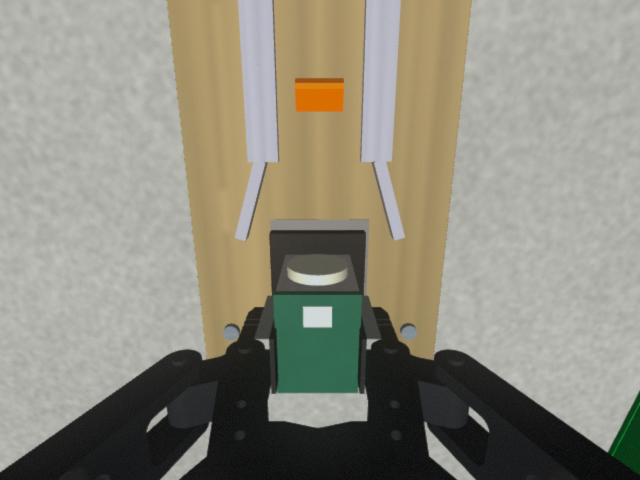

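View pics/s5.png

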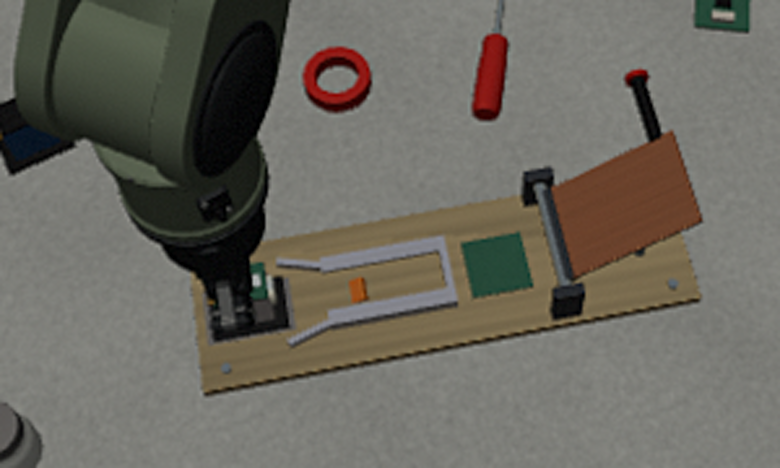

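Call:
apply_moves(
  commands=[
    {"travel": [0, 0, -0.001], "twist": [0, 0, 0], "claw": 0.02},
    {"travel": [0, 0, -0.0015], "twist": [0, 0, 0], "claw": 0.02},
    {"travel": [0, 0, -0.0015], "twist": [0, 0, 0], "claw": 0.02},
  ],
)

```text
clock: 5.8
position: [0.6301, -0.1341, 0.0322]
tool_rot: [3.141, 0.0, 1.736]
force: [0.4, 0.2, -1.2]
grip_width: 0.0295
```

Call:
apply_moves(
  commands=[
    {"travel": [0.008, 0, 0.0003], "twist": [0, 0, 0], "claw": 0.02},
    {"travel": [0.016, 0, 0.0003], "twist": [0, 0, 0], "claw": 0.02},
    {"travel": [0.024, 0, 0.0003], "twist": [0, 0, 0], "claw": 0.02},
    {"travel": [0.026, 0, 0.0003], "twist": [0, 0, 0], "claw": 0.02},
    {"travel": [0.026, 0, 0.0003], "twist": [0, 0, 0], "claw": 0.02},
  ],
)

```text
clock: 6.3
position: [0.626, -0.1066, 0.0319]
tool_rot: [3.141, -0.0, 1.738]
force: [-0.0, 1.0, 7.6]
grip_width: 0.0296
```

Run:
```python
from h import *
from workcell import bot
f,s=wrist(bot,"w6");print(s['moment'])
cv2.imwrite('pics/w6a.png',cv2.resize(f["frame"][130:330,240:400],None,fx=3,fy=3,interpolation=cv2.INTER_CUBIC))
```

```text
6.3 [ 0.626  -0.1066  0.0319] [ 3.1408 -0.0001  1.7377] 0.029557860054843756 [-0.0084  0.9514  7.621 ]
[0.2657 0.0982 0.0058]
```

View pics/w6a.png

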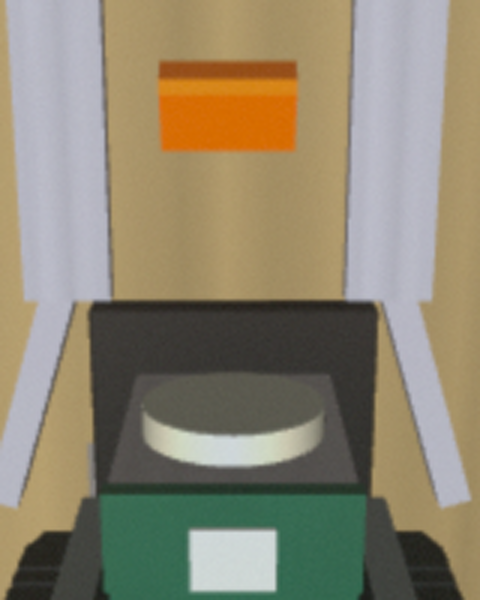

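Call:
apply_moves(
  commands=[
    {"travel": [0, -0.0007, -0.0005], "twist": [0, 0, 0], "claw": 0.02},
    {"travel": [0.006, -0.0007, -0.0005], "twist": [0, 0, 0], "claw": 0.02},
    {"travel": [0.012, -0.0007, -0.0005], "twist": [0, 0, 0], "claw": 0.02},
    {"travel": [0.016, -0.0007, -0.0005], "twist": [0, 0, 0], "claw": 0.02},
    {"travel": [0.018, -0.0007, -0.0005], "twist": [0, 0, 0], "claw": 0.02},
  ],
)

```text
clock: 6.85
position: [0.622, -0.0892, 0.0319]
tool_rot: [-3.141, -0.0, 1.738]
force: [0.6, 0.0, -1.8]
grip_width: 0.0298
```

Run:
```python
from h import *
from workcell import bot
f,s=wrist(bot,"w7");print(s['moment'])
cv2.imwrite('pics/w7a.png',cv2.resize(f["frame"][130:330,240:400],None,fx=3,fy=3,interpolation=cv2.INTER_CUBIC))
```

```text
6.85 [ 0.622  -0.0892  0.0319] [-3.1415 -0.0003  1.7377] 0.029839053177129343 [ 0.6214  0.0337 -1.7867]
[-0.0628 -0.0254 -0.0281]
```

View pics/w7a.png

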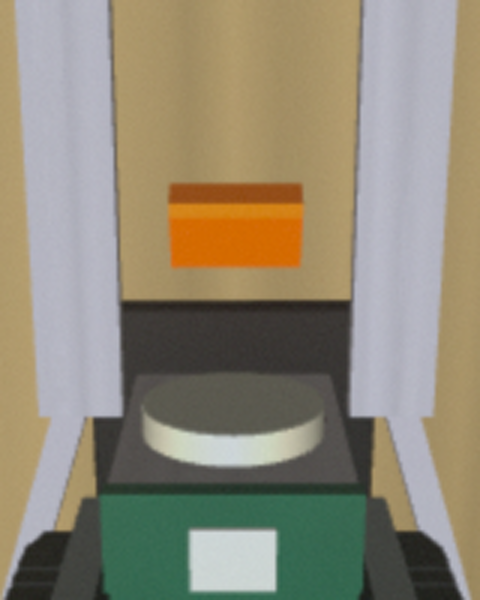

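Call:
apply_moves(
  commands=[
    {"travel": [0.006, 0.0003, 0], "twist": [0, 0, 0], "claw": 0.02},
    {"travel": [0.012, 0.0003, 0], "twist": [0, 0, 0], "claw": 0.02},
    {"travel": [0.018, 0.0003, 0], "twist": [0, 0, 0], "claw": 0.02},
    {"travel": [0.024, 0.0003, 0], "twist": [0, 0, 0], "claw": 0.02},
    {"travel": [0.03, 0.0003, 0], "twist": [0, 0, 0], "claw": 0.02},
    {"travel": [0.036, 0.0003, 0], "twist": [0, 0, 0], "claw": 0.02},
  ],
  force=60,
)

```text
clock: 7.5
position: [0.6163, -0.0539, 0.032]
tool_rot: [-3.142, -0.0, 1.737]
force: [0.3, -0.9, -0.1]
grip_width: 0.0292
```

Run:
```python
from h import *
from workcell import bot
f,s=wrist(bot,"w8");print(s['moment'])
cv2.imwrite('pics/w8a.png',cv2.resize(f["frame"][130:400,220:420],None,fx=2.2,fy=2.2,interpolation=cv2.INTER_CUBIC))
```

```text
7.5 [ 0.6163 -0.0539  0.032 ] [-3.1416 -0.      1.7371] 0.029245524242482675 [ 0.287  -0.8982 -0.075 ]
[-0.2208 -0.0366  0.0093]
```

View pics/w8a.png

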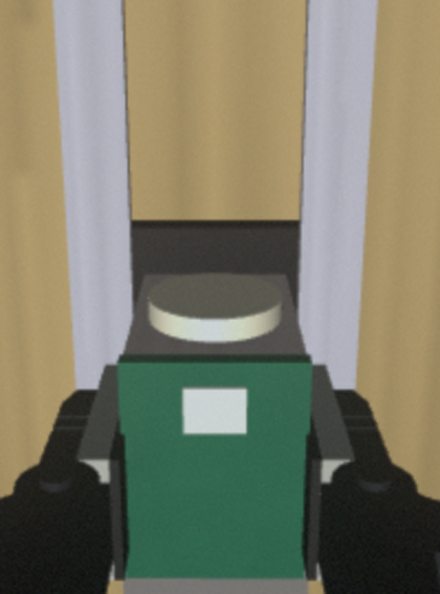

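Call:
apply_moves(
  commands=[
    {"travel": [0.006, 0, 0], "twist": [0, 0, 0], "claw": 0.02},
    {"travel": [0.012, 0, 0], "twist": [0, 0, 0], "claw": 0.02},
    {"travel": [0.018, 0, 0], "twist": [0, 0, 0], "claw": 0.02},
    {"travel": [0.024, 0, 0], "twist": [0, 0, 0], "claw": 0.02},
    {"travel": [0.03, 0, 0], "twist": [0, 0, 0], "claw": 0.02},
    {"travel": [0.036, 0, 0], "twist": [0, 0, 0], "claw": 0.02},
    {"travel": [0.04, 0, 0], "twist": [0, 0, 0], "claw": 0.02},
    {"travel": [0.042, 0, 0], "twist": [0, 0, 0], "claw": 0.02},
    {"travel": [0.043, 0, 0], "twist": [0, 0, 0], "claw": 0.02},
  ],
)

```text
clock: 8.45
position: [0.6092, -0.0119, 0.032]
tool_rot: [-3.141, -0.0, 1.737]
force: [0.4, 0.1, -0.8]
grip_width: 0.0292
```

Call:
apply_moves(
  commands=[
    {"travel": [0.001, 0, 0], "twist": [0, 0, 0], "claw": 0.02},
    {"travel": [0.002, 0, 0], "twist": [0, 0, 0], "claw": 0.02},
    {"travel": [0.003, 0, 0], "twist": [0, 0, 0], "claw": 0.02},
    {"travel": [0.003, 0, 0], "twist": [0, 0, 0], "claw": 0.02},
  ],
)

```text
clock: 8.85
position: [0.6088, -0.0093, 0.032]
tool_rot: [-3.142, 0.0, 1.737]
force: [-0.1, -0.9, -0.9]
grip_width: 0.0293
```

Run:
```python
from h import *
from workcell import bot
f,s=wrist(bot,"w9");print(s['moment'])
cv2.imwrite('pics/w9a.png',cv2.resize(f["frame"][130:400,220:420],None,fx=2.2,fy=2.2,interpolation=cv2.INTER_CUBIC))
S=bot.grab_frame("scene")["frame"];cv2.imwrite('pics/s9.png',cv2.resize(S[220:330,210:360],None,fx=5,fy=5,interpolation=cv2.INTER_CUBIC))
```

```text
8.85 [ 0.6088 -0.0093  0.032 ] [-3.1416  0.0002  1.7369] 0.02926177669025879 [-0.1325 -0.9473 -0.8774]
[-0.3138  0.014   0.0807]
```

View pics/w9a.png

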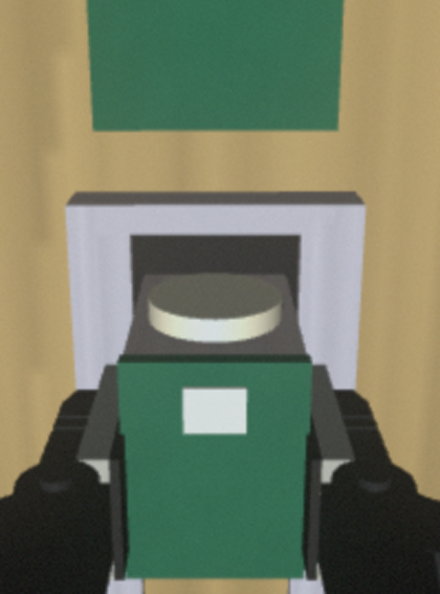

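View pics/s9.png

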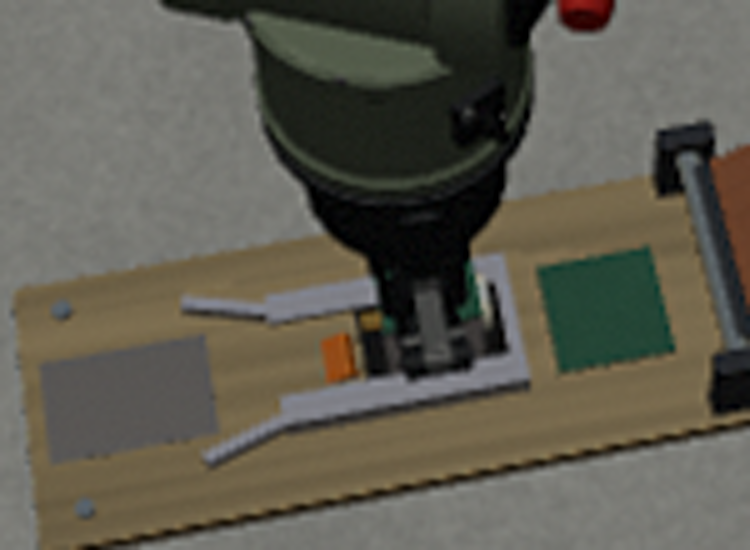

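Call:
apply_moves(
  commands=[
    {"travel": [0.001, 0, 0], "twist": [0, 0, 0], "claw": 0.02},
    {"travel": [0.0015, 0, 0], "twist": [0, 0, 0], "claw": 0.02},
    {"travel": [0.0015, 0, 0], "twist": [0, 0, 0], "claw": 0.02},
  ],
)

```text
clock: 9.25
position: [0.6087, -0.0091, 0.0321]
tool_rot: [3.141, 0.002, 1.736]
force: [0.7, -7.9, -0.8]
grip_width: 0.0289
```

Call:
apply_moves(
  commands=[
    {"travel": [0.001, 0, 0], "twist": [0, 0, 0], "claw": 0.02},
    {"travel": [0.001, 0, 0], "twist": [0, 0, 0], "claw": 0.02},
  ],
)

```text
clock: 9.45
position: [0.6087, -0.009, 0.0322]
tool_rot: [3.141, 0.003, 1.735]
force: [0.6, -12.8, -0.3]
grip_width: 0.0296
```

Firmly on the end stop. Relax the push, open, and lift clear.

Call:
apply_moves(
  commands=[
    {"travel": [-0.002, 0, 0], "twist": [0, 0, 0], "claw": 0.02},
    {"travel": [-0.002, 0, 0], "twist": [0, 0, 0], "claw": 0.06},
    {"travel": [-0.002, 0, 0], "twist": [0, 0, 0], "claw": 0.06},
    {"travel": [-0.002, 0, 0], "twist": [0, 0, 0], "claw": 0.06},
    {"travel": [-0.002, 0, 0], "twist": [0, 0, 0], "claw": 0.06},
  ],
)

```text
clock: 9.95
position: [0.6087, -0.0084, 0.032]
tool_rot: [3.142, -0.0, 1.737]
force: [0.2, -0.3, 0.2]
grip_width: 0.0599
```

Call:
apply_moves(
  commands=[
    {"travel": [0, 0, -0.03], "twist": [0, 0, 0], "claw": 0.06},
    {"travel": [0, 0, -0.08], "twist": [0, 0, 0], "claw": 0.06},
    {"travel": [0, 0, -0.13], "twist": [0, 0, 0], "claw": 0.06},
    {"travel": [-0.05, 0, -0.18], "twist": [0, 0, 0], "claw": 0.06},
    {"travel": [-0.05, 0, -0.23], "twist": [0, 0, 0], "claw": 0.06},
    {"travel": [-0.05, 0, -0.24], "twist": [0, 0, 0], "claw": 0.06},
    {"travel": [-0.05, 0, -0.24], "twist": [0, 0, 0], "claw": 0.06},
  ],
)

```text
clock: 10.65
position: [0.6183, -0.0591, 0.2759]
tool_rot: [3.136, 0.001, 1.736]
force: [0.7, -0.1, -0.1]
grip_width: 0.0601
```

Run:
```python
from h import *
from workcell import bot
f,s=wrist(bot,"w10");print(s['moment'])
cv2.imwrite('pics/w10a.png',cv2.resize(f["frame"][130:400,220:420],None,fx=2.2,fy=2.2,interpolation=cv2.INTER_CUBIC))
S=bot.grab_frame("scene")["frame"];cv2.imwrite('pics/s10.png',cv2.resize(S[180:330,210:430],None,fx=3.6,fy=3.6,interpolation=cv2.INTER_CUBIC))
```

```text
10.65 [ 0.6183 -0.0591  0.2759] [3.1359 0.0009 1.7357] 0.06013778375050655 [ 0.6614 -0.1324 -0.0847]
[ 0.0529 -0.0151 -0.015 ]
```

View pics/w10.png

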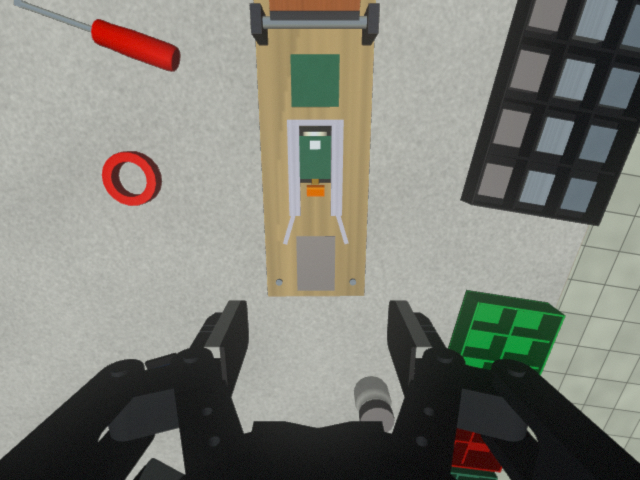

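View pics/s10.png

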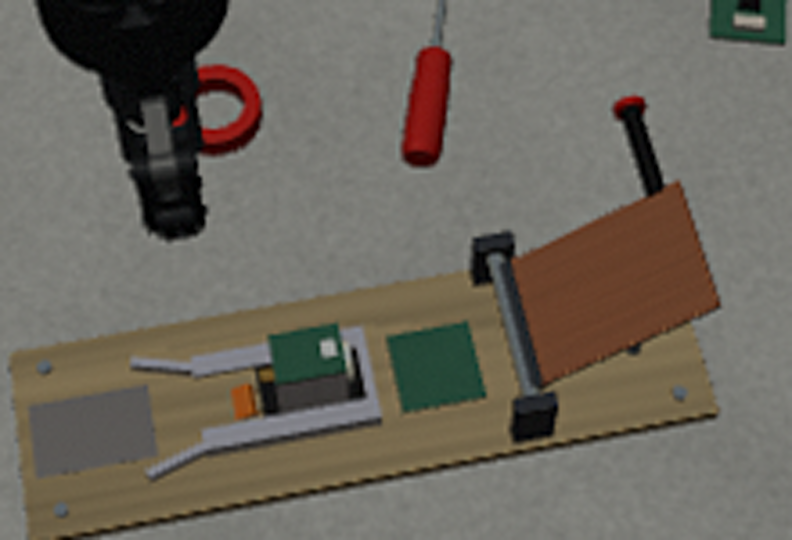

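Run:
```python
import cv2
im=cv2.imread('pics/w10.png');cv2.imwrite('pics/w10b.png',cv2.resize(im[110:225,270:360],None,fx=5.2,fy=5.2,interpolation=cv2.INTER_CUBIC))
```

```text
(no output)
```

View pics/w10b.png

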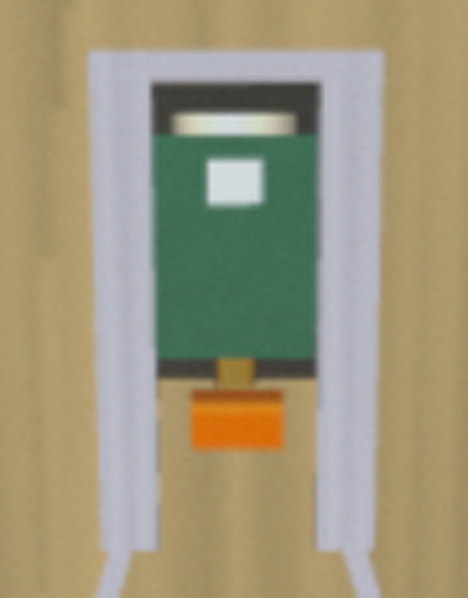

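```bash
cat >> h.py <<'E'
JX,JY,JA=.6061,.0120,np.radians(9.52)
def j2w(p):
    p=np.array(p)/1000;c,s=np.cos(JA),np.sin(JA);return np.array([JX+c*p[0]-s*p[1],JY+s*p[0]+c*p[1],p[2]])
def flap(x,r,th): return j2w((x,100-r*np.sin(th),45+r*np.cos(th)))
E
python3 - <<'E'
from h import *
from workcell import bot
for n,k,ox,oy in(("top",4,225,165),("scene",3.8,205,200)):
    f=bot.grab_frame(n)
    for th in(-.9,-1.0,-1.1):
        for q in((-95,105),(-67,105),(-40,120),(40,120)):
            u=w2px(f,flap(*q,th));print(n,th,q,u,(u-[ox,oy]+.5)*k-.5)
for th in(-1,0):print(flap(-67,105,th))
E
```

```text
top -0.9 (-95, 105) [247.9615 265.1416] [ 93.346  402.0664]
top -0.9 (-67, 105) [245.7613 251.5938] [ 84.5451 347.875 ]
top -0.9 (-40, 120) [237.2075 238.7448] [ 50.33   296.4792]
top -0.9 (40, 120) [231.1054 200.6892] [ 25.9217 144.257 ]
top -1.0 (-95, 105) [245.5273 266.374 ] [ 83.6093 406.9958]
top -1.0 (-67, 105) [243.3519 252.9102] [ 74.9078 353.141 ]
top -1.0 (-40, 120) [234.5115 240.3504] [ 39.5462 302.9014]
top -1.0 (40, 120) [228.4874 202.5597] [ 15.4497 151.7388]
top -1.1 (-95, 105) [243.5946 267.5554] [ 75.8784 411.7214]
top -1.1 (-67, 105) [241.4426 254.1811] [ 67.2705 358.2244]
top -1.1 (-40, 120) [232.397  241.9058] [ 31.0881 309.1233]
top -1.1 (40, 120) [226.4459 204.3964] [  7.2837 159.0855]
scene -0.9 (-95, 105) [381.2837 208.9971] [671.2779  35.589 ]
scene -0.9 (-67, 105) [384.861  220.3092] [684.8716  78.575 ]
scene -0.9 (-40, 120) [394.6645 228.0945] [722.1251 108.1591]
scene -0.9 (40, 120) [406.0683 263.2045] [765.4596 241.577 ]
scene -1.0 (-95, 105) [383.7104 210.769 ] [680.4994  42.3221]
scene -1.0 (-67, 105) [387.2925 222.0174] [694.1117  85.0662]
scene -1.0 (-40, 120) [397.4081 230.0138] [732.5506 115.4525]
scene -1.0 (40, 120) [408.8165 264.8731] [775.9027 247.9177]
scene -1.1 (-95, 105) [385.6608 212.7331] [687.9112  49.7856]
scene -1.1 (-67, 105) [389.2401 223.917 ] [701.5122  92.2846]
scene -1.1 (-40, 120) [399.5783 232.1481] [740.7974 123.5628]
scene -1.1 (40, 120) [410.9627 266.7533] [784.0583 255.0626]
[0.5089 0.1867 0.1017]
[0.5235 0.0995 0.15  ]
```

Run:
```python
from h import *
from workcell import bot
s=bot.observe();p,e=s['position'],s['tool_rot'];print(p,e,s['qpos'])
pc=[.6182,-.0585,.2735];ec=[np.pi,0,1.737]
print(move(p,e,(.5089,.1867,.20),down(np.radians(189.5))))
print(move(pc,ec,(.5089,.1867,.20),down(np.radians(189.5))))
```

```text
[ 0.6165 -0.0574  0.2709] [-3.14   -0.0005  1.7375] [-0.3254  0.5183  0.4874  1.5879 -0.263   1.1029  0.394 ]
(array([ 0.2585, -0.0655,  0.0711]), array([ -0.0521,  -0.0937, -89.9486]))
(array([ 0.2599, -0.0672,  0.0735]), array([  0.    ,   0.    , -89.9772]))
```

Call:
apply_moves(
  commands=[
    {"travel": [0.05, -0.013, 0], "twist": [0, 0, -8], "claw": 0.07},
    {"travel": [0.1, -0.026, 0], "twist": [0, 0, -16], "claw": 0.07},
    {"travel": [0.15, -0.04, 0], "twist": [0, 0, -24], "claw": 0.07},
    {"travel": [0.2, -0.053, 0], "twist": [0, 0, -32], "claw": 0.07},
    {"travel": [0.25, -0.066, 0], "twist": [0, 0, -40], "claw": 0.07},
    {"travel": [0.26, -0.067, 0.01], "twist": [0, 0, -48], "claw": 0.07},
    {"travel": [0.26, -0.067, 0.02], "twist": [0, 0, -56], "claw": 0.07},
    {"travel": [0.26, -0.067, 0.03], "twist": [0, 0, -64], "claw": 0.07},
    {"travel": [0.26, -0.067, 0.04], "twist": [0, 0, -72], "claw": 0.07},
    {"travel": [0.26, -0.067, 0.05], "twist": [0, 0, -80], "claw": 0.07},
  ],
)

```text
clock: 11.85
position: [0.5072, 0.1876, 0.2205]
tool_rot: [-3.141, -0.002, 3.14]
force: [0.8, -0.8, -0.6]
grip_width: 0.07
```

Run:
```python
from h import *
from workcell import bot
s=bot.observe();p,e=s['position'],s['tool_rot'];print(p,e,s['qpos'])
print(move(p,e,(.5089,.1867,.20),down(np.radians(189.5))))
```

```text
[0.5072 0.1876 0.2205] [-3.1409 -0.0018  3.1397] [-0.5508  0.4039  0.1157  1.8387 -0.0579  0.9043  1.1604]
(array([-0.0018, -0.0008,  0.0205]), array([-0.0328, -0.1067, -9.6102]))
```

Call:
apply_moves(
  commands=[
    {"travel": [-0.001, 0, 0.0], "twist": [0, 0, -5], "claw": 0.07},
    {"travel": [-0.001, 0, 0.0], "twist": [0, 0, -9.6], "claw": 0.07},
    {"travel": [-0.001, 0, 0.0], "twist": [0, 0, -9.6], "claw": 0.07},
    {"travel": [-0.001, 0, 0.0], "twist": [0, 0, -9.6], "claw": 0.07},
  ],
)

```text
clock: 12.25
position: [0.5085, 0.1873, 0.2214]
tool_rot: [-3.141, -0.001, -2.985]
force: [0.4, -0.7, -0.9]
grip_width: 0.0698
```

Run:
```python
from h import *
from workcell import bot
f,s=wrist(bot,"w11")
for q in((-95,105),(-67,105),(-40,105),(-40,120),(40,120)): print(q,w2px(f,flap(*q,-1.0)))
```

```text
12.25 [0.5085 0.1873 0.2214] [-3.1414 -0.0012 -2.9848] 0.06984127720803279 [ 0.3598 -0.6785 -0.9353]
(-95, 105) [317.3698 201.3082]
(-67, 105) [317.7339 237.7149]
(-40, 105) [318.0646 270.7833]
(-40, 120) [334.6183 274.5057]
(40, 120) [334.1963 364.2803]
```

View pics/w11.png

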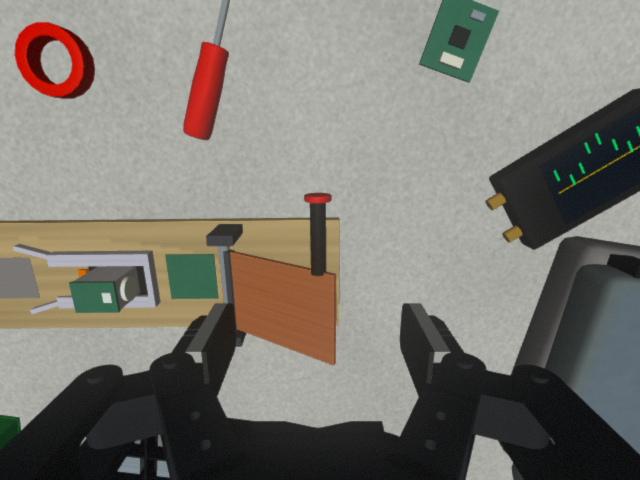

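Call:
apply_moves(
  commands=[
    {"travel": [0, 0, 0.04], "twist": [0, 0, 0], "claw": 0.06},
    {"travel": [0, 0, 0.08], "twist": [0, 0, 0], "claw": 0.06},
    {"travel": [0, 0, 0.12], "twist": [0, 0, 0], "claw": 0.06},
    {"travel": [0, 0, 0.137], "twist": [0, 0, 0], "claw": 0.06},
    {"travel": [0, 0, 0.137], "twist": [0, 0, 0], "claw": 0.06},
    {"travel": [0, 0, 0.137], "twist": [0, 0, 0], "claw": 0.04},
  ],
  force=25,
)

```text
clock: 12.9
position: [0.5091, 0.1875, 0.0855]
tool_rot: [-3.141, 0.0, -2.983]
force: [-0.0, 0.1, -0.0]
grip_width: 0.0467
```

Run:
```python
from h import *
from workcell import bot
f,s=wrist(bot,"w12")
```

```text
12.9 [0.5091 0.1875 0.0855] [-3.1415  0.     -2.9834] 0.04669434873795553 [-0.0425  0.1127 -0.0136]
```

View pics/w12.png

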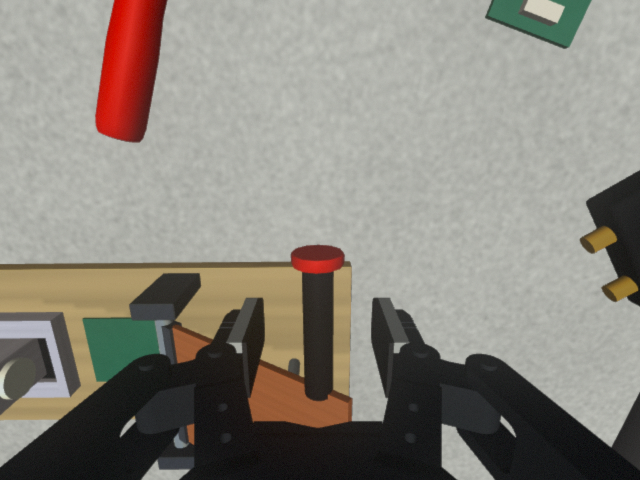

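Call:
apply_moves(
  commands=[
    {"travel": [0, 0, 0.002], "twist": [0, 0, 0], "claw": 0.025},
    {"travel": [0, 0, 0.002], "twist": [0, 0, 0], "claw": 0.01},
    {"travel": [0, 0, 0.002], "twist": [0, 0, 0], "claw": 0.005},
    {"travel": [0, 0, 0.002], "twist": [0, 0, 0], "claw": 0.005},
    {"travel": [0, 0, 0.002], "twist": [0, 0, 0], "claw": 0.005},
    {"travel": [0, 0, 0.002], "twist": [0, 0, 0], "claw": 0.005},
  ],
)

```text
clock: 13.55
position: [0.5093, 0.1877, 0.0838]
tool_rot: [3.141, 0.001, -2.982]
force: [-1.3, 0.8, 8.7]
grip_width: 0.0109
```

Run:
```python
from h import *
from workcell import bot
f,s=wrist(bot,"w13")
for i in range(1):
    s=bot.observe();print(s['position'],s['tool_rot'],s['grip_width'],s['force'],s['moment'])
```

```text
13.55 [0.5093 0.1877 0.0838] [ 3.1411  0.0011 -2.9824] 0.010858858201793047 [-1.2789  0.849   8.6504]
[0.5093 0.1877 0.0838] [ 3.1411  0.0012 -2.9825] 0.011158677697560421 [-0.9766  0.1973  6.7113] [0.0977 0.2746 0.0616]
```

View pics/w13.png

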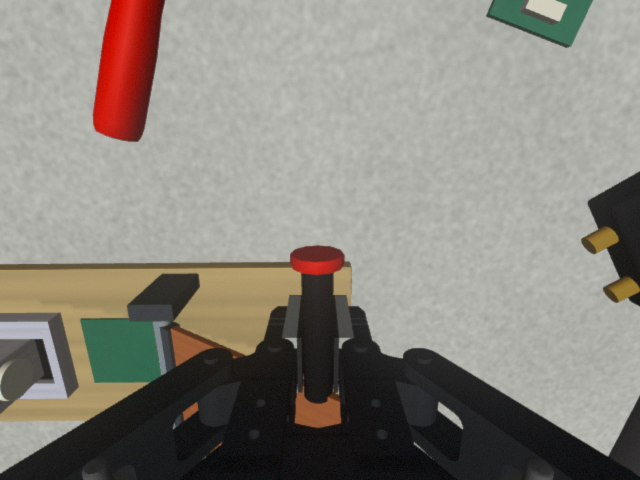

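Run:
```python
import numpy as np
for th in np.arange(-1,0.01,.05): print(round(th,2), round(-.105*(np.sin(th)+np.sin(1)),4), round(-.105*(np.cos(th)-np.cos(1)),4))
```

```text
-1.0 -0.0 -0.0
-0.95 -0.0029 -0.0043
-0.9 -0.0061 -0.0085
-0.85 -0.0095 -0.0126
-0.8 -0.013 -0.0164
-0.75 -0.0168 -0.0201
-0.7 -0.0207 -0.0236
-0.65 -0.0248 -0.0269
-0.6 -0.0291 -0.0299
-0.55 -0.0335 -0.0328
-0.5 -0.038 -0.0354
-0.45 -0.0427 -0.0378
-0.4 -0.0475 -0.04
-0.35 -0.0524 -0.0419
-0.3 -0.0573 -0.0436
-0.25 -0.0624 -0.045
-0.2 -0.0675 -0.0462
-0.15 -0.0727 -0.0471
-0.1 -0.0779 -0.0477
-0.05 -0.0831 -0.0481
0.0 -0.0884 -0.0483
```

Call:
apply_moves(
  commands=[
    {"travel": [0, -0.0014, -0.0022], "twist": [0, 0, 0], "claw": 0.005},
    {"travel": [0, -0.0029, -0.0043], "twist": [0, 0, 0], "claw": 0.005},
    {"travel": [0, -0.0061, -0.0085], "twist": [0, 0, 0], "claw": 0.005},
    {"travel": [0, -0.0095, -0.0126], "twist": [0, 0, 0], "claw": 0.005},
    {"travel": [0, -0.013, -0.0164], "twist": [0, 0, 0], "claw": 0.005},
    {"travel": [0, -0.0168, -0.0201], "twist": [0, 0, 0], "claw": 0.005},
    {"travel": [0, -0.0207, -0.0236], "twist": [0, 0, 0], "claw": 0.005},
    {"travel": [0, -0.0248, -0.0269], "twist": [0, 0, 0], "claw": 0.005},
    {"travel": [0, -0.0291, -0.0299], "twist": [0, 0, 0], "claw": 0.005},
  ],
  force=30,
)

```text
clock: 14.5
position: [0.5138, 0.1608, 0.1141]
tool_rot: [3.139, 0.002, -2.981]
force: [0.6, 7.6, 6.1]
grip_width: 0.0112
```

Run:
```python
from h import *
from workcell import bot
f,s=wrist(bot,"w14");print(s['moment'])
S=bot.grab_frame("scene")["frame"];cv2.imwrite('pics/s14.png',cv2.resize(S[160:330,210:430],None,fx=3.5,fy=3.5,interpolation=cv2.INTER_CUBIC))
```

```text
14.5 [0.5138 0.1608 0.1141] [ 3.1389  0.002  -2.9809] 0.011211699407590047 [0.6316 7.6446 6.1176]
[ 1.5236 -0.0783  0.0851]
```

View pics/w14.png

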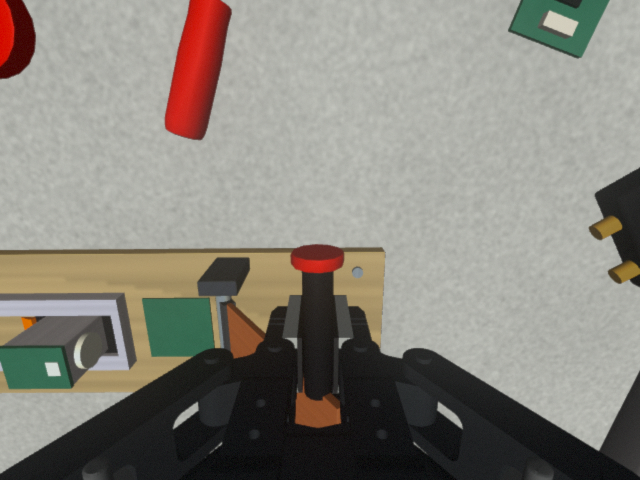

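View pics/s14.png

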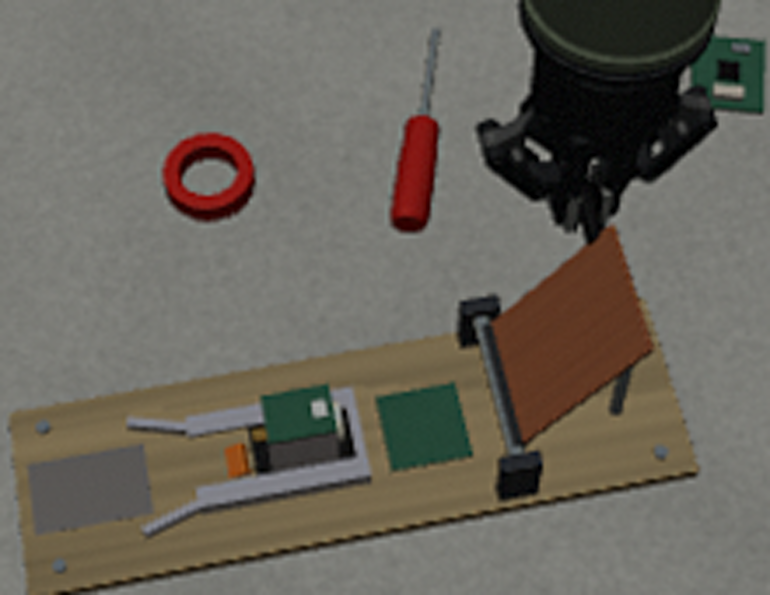

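Call:
apply_moves(
  commands=[
    {"travel": [0, -0.0044, -0.0029], "twist": [0, 0, 0], "claw": 0.005},
    {"travel": [0, -0.0089, -0.0055], "twist": [0, 0, 0], "claw": 0.005},
    {"travel": [0, -0.0136, -0.0079], "twist": [0, 0, 0], "claw": 0.005},
    {"travel": [0, -0.0184, -0.0101], "twist": [0, 0, 0], "claw": 0.005},
    {"travel": [0, -0.0233, -0.012], "twist": [0, 0, 0], "claw": 0.005},
    {"travel": [0, -0.0282, -0.0137], "twist": [0, 0, 0], "claw": 0.005},
    {"travel": [0, -0.0333, -0.0151], "twist": [0, 0, 0], "claw": 0.005},
    {"travel": [0, -0.0384, -0.0163], "twist": [0, 0, 0], "claw": 0.005},
    {"travel": [0, -0.0384, -0.0163], "twist": [0, 0, 0], "claw": 0.005},
  ],
)

```text
clock: 15.5
position: [0.5204, 0.1204, 0.1299]
tool_rot: [3.141, 0.002, -2.983]
force: [2.8, 3.3, 6.3]
grip_width: 0.0106
```

Run:
```python
from h import *
from workcell import bot
f,s=wrist(bot,"w15");print(s['moment'])
S=bot.grab_frame("scene");I=S["frame"];cv2.imwrite('pics/s15.png',cv2.resize(I[140:330,210:430],None,fx=3.15,fy=3.15,interpolation=cv2.INTER_CUBIC))
for th in (-.3,-.2,-.1,0):
    print(th,[w2px(S,flap(x,120,th)) for x in(-40,40)],[w2px(f,flap(x,105,th)) for x in(-95,)])
print([w2px(S,flap(x,0,0)) for x in(-40,40)])
```

```text
15.5 [0.5204 0.1204 0.1299] [ 3.1414  0.0019 -2.9833] 0.010599050094153056 [2.8365 3.2606 6.3101]
[ 0.8753 -0.6123  0.1165]
-0.3 [array([367.6934, 222.5013]), array([378.439 , 258.8954])] [array([345.5001, 263.5263])]
-0.2 [array([361.8839, 222.7212]), array([372.4225, 259.2683])] [array([318.6872, 266.1703])]
-0.1 [array([355.8706, 223.2903]), array([366.1806, 259.9665])] [array([290.5011, 267.9049])]
0 [array([349.7314, 224.2039]), array([359.7947, 260.9837])] [array([261.8158, 268.643 ])]
[array([346.9033, 254.151 ]), array([355.8287, 288.3314])]
```

View pics/s15.png

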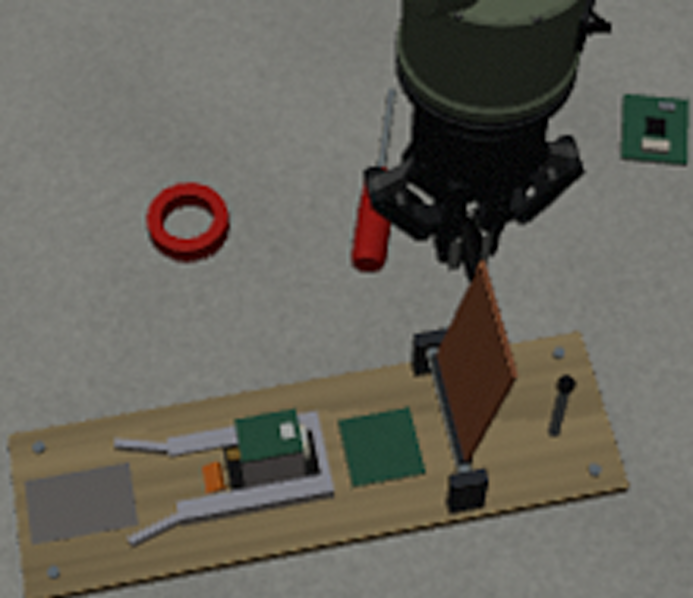

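View pics/w15.png

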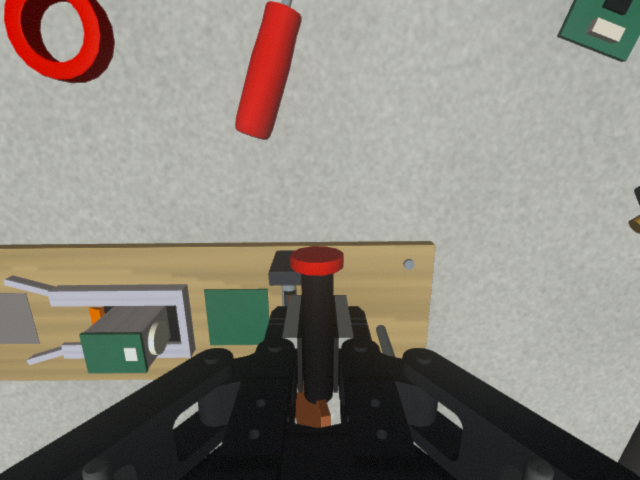

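Call:
apply_moves(
  commands=[
    {"travel": [0, -0.0035, -0.0006], "twist": [0, 0, 0], "claw": 0.005},
    {"travel": [0, -0.007, -0.0011], "twist": [0, 0, 0], "claw": 0.005},
    {"travel": [0, -0.0104, -0.0015], "twist": [0, 0, 0], "claw": 0.005},
    {"travel": [0, -0.013, -0.0017], "twist": [0, 0, 0], "claw": 0.005},
    {"travel": [0, -0.0156, -0.0019], "twist": [0, 0, 0], "claw": 0.005},
    {"travel": [0, -0.0175, -0.002], "twist": [0, 0, 0], "claw": 0.005},
    {"travel": [0, -0.019, -0.0021], "twist": [0, 0, 0], "claw": 0.005},
    {"travel": [0, -0.019, -0.0021], "twist": [0, 0, 0], "claw": 0.005},
  ],
)

```text
clock: 16.4
position: [0.5232, 0.1019, 0.1317]
tool_rot: [3.142, 0.001, -2.983]
force: [4.1, 1.7, 4.3]
grip_width: 0.0106
```

Run:
```python
from h import *
from workcell import bot
f,s=wrist(bot,"w16");print(s['moment'])
S=bot.grab_frame("scene");I=S["frame"];cv2.imwrite('pics/s16.png',cv2.resize(I[200:310,320:420],None,fx=5.4,fy=5.4,interpolation=cv2.INTER_CUBIC))
T=bot.grab_frame("top");I=T["frame"];cv2.imwrite('pics/t16.png',cv2.resize(I[180:280,230:330],None,fx=6,fy=6,interpolation=cv2.INTER_CUBIC))
a=lambda u,k,ox,oy:(u-[ox,oy]+.5)*k-.5
for th in (-.1,-.05,0,.05):
    print(th,*[a(w2px(S,flap(x,120,th)),5.4,320,200) for x in(-40,40)],*[a(w2px(T,flap(x,120,th)),6,230,180) for x in(-40,40)],[w2px(f,flap(x,105,th)) for x in(-95,)])
print(s['position']-flap(-67,86,0), [a(w2px(S,flap(x,0,0)),5.4,320,200) for x in(-40,40)])
```

```text
16.4 [0.5232 0.1019 0.1317] [ 3.1415  0.0014 -2.9828] 0.010630482559289217 [4.1297 1.6975 4.3369]
[ 0.5553 -0.835   0.0038]
-0.1 [195.9014 127.9677] [251.5752 326.0193] [276.496  280.9791] [235.7254  45.6682] [array([340.8643, 266.4275])]
-0.05 [179.3835 130.2047] [234.4021 328.5537] [294.6935 277.3434] [253.6855  42.0237] [array([326.8537, 266.9067])]
0 [162.7494 132.9011] [217.0912 331.512 ] [313.0184 273.9069] [271.7814  38.6334] [array([312.7402, 267.1364])]
0.05 [146.0541 136.0492] [199.7001 334.885 ] [331.4114 270.6807] [289.9546  35.5082] [array([298.6383, 267.1138])]
[-0.0003  0.0024  0.0007] [array([147.4778, 294.6152]), array([195.6751, 479.1896])]
```

View pics/s16.png

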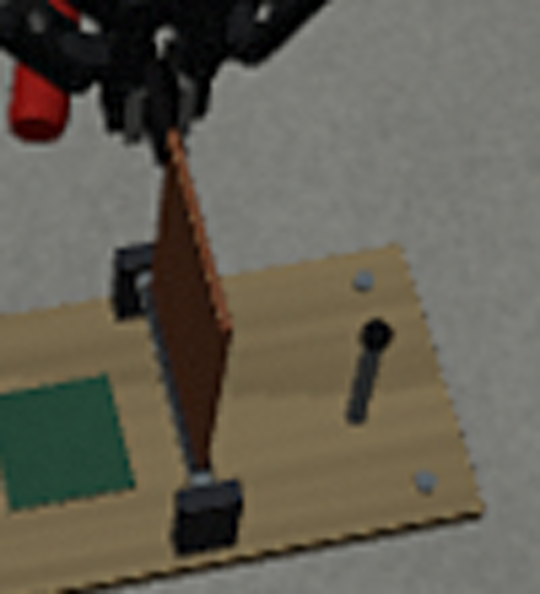

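View pics/t16.png

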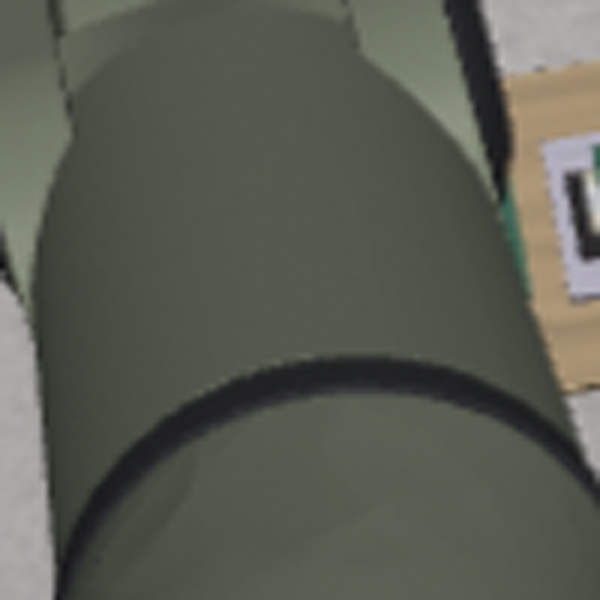

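View pics/w16.png

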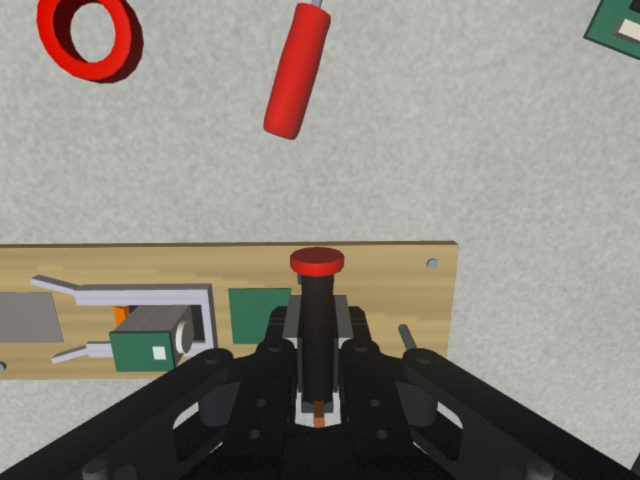

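Call:
apply_moves(
  commands=[
    {"travel": [0, -0.001, 0], "twist": [0, 0, 0], "claw": 0.005},
    {"travel": [0, -0.002, 0], "twist": [0, 0, 0], "claw": 0.005},
    {"travel": [0, -0.002, 0], "twist": [0, 0, 0], "claw": 0.005},
    {"travel": [0, -0.002, 0], "twist": [0, 0, 0], "claw": 0.005},
    {"travel": [0, -0.002, 0], "twist": [0, 0, 0], "claw": 0.005},
    {"travel": [0, -0.002, 0], "twist": [0, 0, 0], "claw": 0.005},
    {"travel": [0, -0.002, 0], "twist": [0, 0, 0], "claw": 0.005},
  ],
)

```text
clock: 17.25
position: [0.5236, 0.1002, 0.1318]
tool_rot: [3.141, 0.002, -2.983]
force: [3.1, 2.2, 5.5]
grip_width: 0.0109
```

Run:
```python
from h import *
from workcell import bot
f,s=wrist(bot,"w17");print(s['moment'],s['qd'])
S=bot.grab_frame("scene");I=S["frame"];cv2.imwrite('pics/s17.png',cv2.resize(I[200:310,260:400],None,fx=5.4,fy=5.4,interpolation=cv2.INTER_CUBIC))
a=lambda u,k,ox,oy:(u-[ox,oy]+.5)*k-.5
for th in (-.05,0,.05):
    print(th,*[a(w2px(S,flap(x,120,th)),5.4,260,200) for x in(-40,40)],[w2px(f,flap(x,105,th)) for x in(-95,)])
d=s['position']-flap(-67,86,0);print(d)
cv2.imwrite('pics/s17full.png',I)
```

```text
17.25 [0.5236 0.1002 0.1318] [ 3.1414  0.0015 -2.9826] 0.010904503303594604 [3.0557 2.1684 5.4542]
[ 0.7559 -0.7358  0.0271] [-0.0011  0.      0.0008 -0.0013 -0.0005  0.0007 -0.    ]
-0.05 [503.3835 130.2047] [558.4021 328.5537] [array([331.5412, 266.7719])]
0 [486.7494 132.9011] [541.0912 331.512 ] [array([317.4329, 266.9986])]
0.05 [470.0541 136.0492] [523.7001 334.885 ] [array([303.3272, 266.9732])]
[0.0001 0.0007 0.0008]
```

View pics/s17.png

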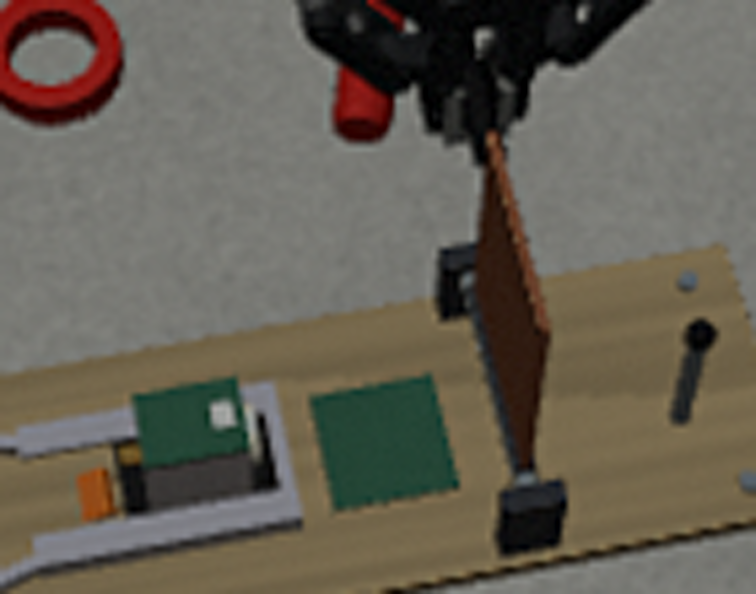

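View pics/s17full.png

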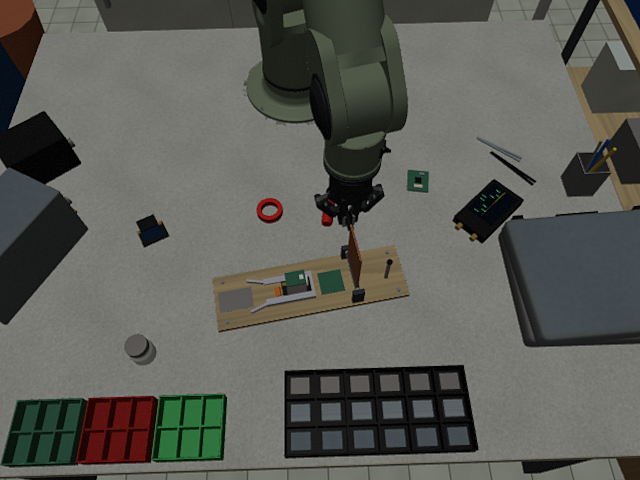

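Run:
```python
from workcell import bot
print(bot.job_done())
s=bot.observe();print(s['clock'],s['position'],s['grip_width'],s['force'])
```

```text
the job is handed in; nothing more can be done
None
the job is handed in; nothing more can be done
```

The antenna module is home on the rail and released. The gripper is holding the copper flap upright by its black handle, and I handed the job in at about 17.3 s of the 54 s allowed.

- **Module:** I slid it along the rail until it met the end stop, about 13 N at the wrist. I then relaxed the push, opened the gripper and lifted clear. Pictures after release show the orange detent standing up behind the foot and the disc facing the flap. I checked the module only by eye there and did not measure the disc's distance to its home point.
- **Flap:** I gripped the handle with 25 N, raised to 30 N, and swung it at about 0.5 rad/s, slower near the top. The last checks put it close to upright:
  - The tool pose and the wrist camera both gave about 0 to −0.01 rad.
  - The scene camera gave roughly −0.01 to −0.02 rad, within its calibration error.
  - The arm was still, with the fingers closed on the handle at 10.9 mm opening (12 mm handle).
- **Bystanders:** Those visible in the last scene picture lie where they did at the start. The screwdriver is partly hidden behind the gripper there, but the gripper never came near it.
- **Limits of the checks:** The arm hid the flap from the top camera at the end, so that view could not confirm the angle. The measured tool position also scattered by 1 to 2 mm while the arm was still. The hand-in returned no verdict and no further state.

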